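# Shut the presentation case and display the tall owl on it

## Task

Set up the display: swing the lid of the open grey presentation case over so that it falls fully shut, then take the tall owl on its slender stem from under the glass shelf and stand it upright in the middle of the closed lid, its beak facing straight out over the edge of the case that is away from the robot. The owl is top-heavy: keep it upright, set it down gently rather than dropping it, let go of it, and leave the other goods and the shelf undisturbed.

Things in the scene. Friction and masses are not known exactly. Their poses are not given: they have to be found in the camera images.
- case: Open presentation case, grey outside, red lining, pale blue cups inside; fixed. 200 mm along its x, 170 mm along its y, 80 mm high, walls 8 mm. Origin: centre of its underside. Its +x edge is the one away from the robot (yaw within 0.3 rad of the robot's x). The lid's hinge line runs along its x at y = +85 mm, z = 80 mm.
- lid (a joint): Hinge angle of the case's lid, rad: 0 shut flat, 1.57 upright, limit 2.1. Panel 200 x 170 mm, 10 mm thick, 0.3 kg; it starts leaning 0.1 to 0.4 rad past upright to the case's +y side, held by hinge friction (0.1 N m). Pushed at its back towards the case's -y, past upright to about 1.1 rad, it falls shut by its own weight.
- lid_centre (a point): Middle of the lid's outer face, moving with the lid; with the lid shut it is the middle of the flat top, 90 mm above the table.
- owl: Tall dark wood owl, 180 mm high, 0.2 to 0.36 kg, centre of mass at 115 mm height: round foot 48 mm across, 10 mm thick; stem 18 mm across up to 72 mm; then the owl's body, a round column 50 mm across (52 over the wings on its +-y) from 90 to 147 mm, then a domed head. Beak and white eyes on its +x. Origin: centre of the underside. Starts under the shelf in one of three places.
- owl_beak (a point): Tip of the tall owl's beak, 35 mm from its axis on its +x side, 145 mm above its underside.
- shelf: Fixed shelf: clear glass board (its x -30 to +60 mm, y +-185 mm, 8 mm thick), underside 265 mm above the table, on posts 12 mm square at x 15, y +-175 mm, open in front and behind; small goods on top up to 315 mm. Origin on the table. Front edge (-x) faces the robot. Three goods stand under it in a row, 105 mm apart, near x = 0.
- owlet: Bystander under the shelf: short owl, same body without stem, 108 mm high, 52 mm across. Origin at its underside.
- jar: Bystander under the shelf: white ginger jar, 95 mm high, 64 mm across. Origin at its underside.
- caddy: Bystander: dark steel tea caddy standing between shelf and case, nearer the robot, 60 mm across, 150 mm high. Origin at its underside.
- teapot: Bystander: brown clay teapot, body 90 mm across, 76 mm high; spout to 75 mm on its +x, handle to 66 mm on its -x. Origin at its underside.
- cup: Bystander: brown clay cup, 72 mm across, 50 mm high. Origin at its underside.
- gift_box: Bystander: dull green box 80 x 110 x 60 mm high (x, y, z). Origin at its underside.
- medal_tray: Fixed red tray of brass medals lying in front of the shelf, 110 mm (x) by 180 mm (y), 15 mm high. Origin at its underside.

How it is judged:
On the way, in this order (a step that is already met when the one before it is completed fails the run):
1. the lid is shut while the tall owl still stands in its place (value of joint lid below 0.04 rad and distance of owl from where it was at the start of the episode below 0.03 m), for 0.2 s.
2. the tall owl stands on the middle of the shut lid (x of owl in the frame of case between -0.03 and 0.03 m and y of owl in the frame of case between -0.03 and 0.03 m and z of owl in the frame of case between 0.084 and 0.097 m and angle between owl's own z axis and vertical below 0.06 rad and angle between the x axis of owl and the x axis of case, either way round below 0.35 rad and x of owl_beak in the frame of case above 0 m and contact force between the fingers and owl below 0.05 N and linear speed of owl below 0.02 m/s and value of joint lid below 0.04 rad), for 0.2 s.
At the end, for the whole second after the job is handed in: The lid is shut (within 0.04 rad) and the tall owl stands at rest on it, released, upright within 0.06 rad, its foot within 30 mm of the lid's middle along each edge, its beak over the case's +x edge within 0.35 rad (all of step 2); the robot touches nothing.
It fails at once if the tall owl tips by more than 0.4 rad (angle between owl's own z axis and vertical above 0.4 rad).
It fails at once if the tall owl is dropped or thrown (moves faster than 0.4 m/s out of the fingers) (contact force between the fingers and owl below 0.01 N and linear speed of owl above 0.4 m/s).
It fails at once if the shelf is hit with more than 15 N (contact force between any of the arm, the fingers, owl and shelf above 15 N).
It fails at once if another of the goods is shifted more than 25 mm or tipped (distance of any of owlet, jar, caddy, teapot, cup, gift_box from where it was at the start of the episode above 0.025 m or angle between any of owlet, jar, caddy, teapot, cup, gift_box's own z axis and vertical above 0.3 rad).
It also fails if it takes over 64 s, if anything falls off the work surface, if the arm or the gripper's body presses on something with over 40 N, if the wrist force passes 120 N, or if a joint passes its speed limit or range.

## Robot

A 6-joint arm with a two-finger parallel gripper is mounted at the origin on the work surface. World frame = base frame: x ahead of the robot, y to its left, z up, the work surface at z = 0. Lengths are in m, angles in rad, forces in N, time in s.
With the tool pointing down it reaches from about 0.25 to 0.725 m from the base axis. Payload 9.7 kg.
Tool frame: the origin (TCP) lies on the centre line of the jaws, within the pads' length; the fingertips stand 8 mm ahead of it and the grasp point (between the pads) lies 11 mm behind it; z points along the fingers, y is the line along which they close (so a half turn about z gives the same grasp; the last joint's range is limited). The gripper opens to 85 mm and grips with 20 to 120 N. Pads are 22 mm wide; open, the fingers measure 114 mm over their backs; the gripper's body (76 mm by 85 mm) begins 54 mm behind the grasp point. The pads swing forward as they close: fully open they stand 13 mm farther back than shut.
Start: joints at [-1.122, 0.087, 0.176, 1.66, 0, 1.571], TCP at [0.239, -0.496, 0.239] pointing down, gripper open.
Joint ranges: [-3.13, 3.13], [-0.85, 1.81], [-1.15, 1.24], [-2.2, 2.28], [-1.44, 1.52], [-3.14, 3.14]. Speed limits (rad/s): [2.22, 2.22, 2.57, 3.14, 3.14, 3.14].

## Interface

Orientations are given as a unit quaternion [x, y, z, w].
In Python, from station import readout, cams, arm gives the robot as it stands.
- The arm moves only by the tool play_rows, never from a script. Its argument "commands" is a list of rows, each an object with "jaw": the opening, from 0 (shut) to 1 (fully open); "linear": the shift along the tool's x, y, z in cm, a list of three; "twist": the turn about the tool's z in degrees. In form: [{"jaw": jaw, "linear": [tx, ty, tz], "twist": twist}, ...]. A call has 1 to 8 rows; each row shifts and turns the commanded pose from where the row before left it, along the tool's axes as they then stand; what a row does not reach is not made up. A row lasts 1/12 s, in which the tool goes at most 41.7 mm and 7.16 degrees, less where a joint would pass 70% of its speed; a pose out of reach is approached as far as the arm can. A call is refused whole if a number of a shift passes 4.17 or a number of a turn 7.16, either way. A call with a gripper value outside its range is refused whole. The fingers move at their own pace and stop on an object; "squeeze" is the grip in N (left out, the last holds). Time passes only in rows, so rows that do not move let the fingers close. It gives the time, the measured TCP pose, the force, the opening and the grip force at its end, in the units of the state.
- readout.get_obs(): the state, without advancing time (a new reading comes with each control period).
- cams.grab_frame(name): name is "side" or "top" or "wrist"; returns (picture, depth): 384x512x3 uint8, red, green, blue; 384x512 float32, m along the optical axis (not along the pixel's ray), 0 where there is no reading.
- cams.get_calibration(name): a dict with "mtx" (3x3 intrinsics, pixels), "R" (3x3) and "t" (3): a world point X has camera coordinates R X + t. Camera axes: x right, y down, z forward; pixel columns grow to the right and rows downward; lengths in m; the calibration is good to about 2 mm. A picture is of the moment at which its call begins: read the wrist's pose just before it. get_calibration takes no time and is no camera call; for the wrist camera it gives the pose at the moment of the call.
- arm.job_done(): hands the job in; it is judged then, once.
The state is a dict: "t": time; "joint_pos": joint angles; "dq": joint speeds; "joint_efforts": joint torques, N m; "ee_pos": TCP position; "orientation": TCP orientation; "wrist_force": force on the tool from outside, world axes, zero at the start; "moment": the same for the moment, N m; "opening": finger opening in m; "grasp_force": force on a finger pad.
Only numpy, scipy, OpenCV 4.12 (cv2) and the standard library are available. Lean on these libraries where they do the work, as an engineer would, in place of code of your own. Each camera call takes 0.05 s, during which the arm holds its last target. There are 200 camera calls.

## Working session

There is one attempt and no reset: what is moved stays moved. The work goes in short steps, Python scripts to look and compute and a tool call to move; the robot and the scene stay as the last step left them, time stands still between calls to the robot, and variables do not carry over. Pictures are saved under pics/ and viewed, at most 10 in all, crops included, and the job is handed in when it is done.

Besides the shell and the picture viewer there is one more tool, called after "Call:" as name(argument=value, ...) on one line, values as JSON. play_rows: Moves the arm, as the interface text tells. Its arguments: {"type":"object","properties":{"commands":{"type":"array"},"squeeze":{"type":"number"}},"required":["commands"]}

```bash
mkdir -p pics; cat > h.py <<'E'
import numpy as np,cv2
from station import readout,cams,arm
def grab(n):
    C=cams.get_calibration(n); im,d=cams.grab_frame(n)
    K,R,t=[np.array(C[k],float) for k in('mtx','R','t')]
    h,w=d.shape; u,v=np.meshgrid(np.arange(w),np.arange(h))
    p=np.stack([(u-K[0,2])/K[0,0]*d,(v-K[1,2])/K[1,1]*d,d],-1)
    return im,d,(p-t.ravel())@R   # world points
E
python3 - <<'E'
from h import *
for n in('top','side'):
    im,d,W=grab(n); np.savez('/tmp/'+n,im=im,d=d,W=W)
    cv2.imwrite(f'pics/{n}0.png',cv2.resize(im[...,::-1],(800,600)))
    C=cams.get_calibration(n);R=np.array(C['R']);print(n,-R.T@np.array(C['t']).ravel(),R[2],(d==0).mean())
print(readout.get_obs())
E
```

```text
top [ 0.34719459 -0.06130169  1.48810681] [ 0.12316984  0.01868094 -0.99220976] 0.004140218098958333
side [0.10849568 0.83349275 0.70516594] [ 0.37283591 -0.77438749 -0.51119213] 0.004033406575520833
{'t': 0.1, 'joint_pos': array([-1.12201923e+00,  8.73526941e-02,  1.75217242e-01,  1.65978911e+00,
       -1.40508346e-05,  1.57078240e+00]), 'dq': array([-0.00029806, -0.00053663,  0.00237611, -0.00019479,  0.00070971,
       -0.0001626 ]), 'joint_efforts': array([ 2.39425593e-03, -5.21563232e+01,  4.65652835e+01,  1.60578807e-02,
        8.37754715e-05, -1.37777337e-05]), 'ee_pos': array([ 0.23853744, -0.49536475,  0.23868474]), 'orientation': array([ 9.74928638e-01,  2.22517040e-01, -1.32367810e-04, -5.48414682e-04]), 'wrist_force': array([-0.32855161, -0.13991705, -1.55813753]), 'moment': array([ 0.03786887,  0.00365215, -0.07713915]), 'grasp_force': 0.0, 'opening': 0.08518039603776142}
```

View pics/top0.png

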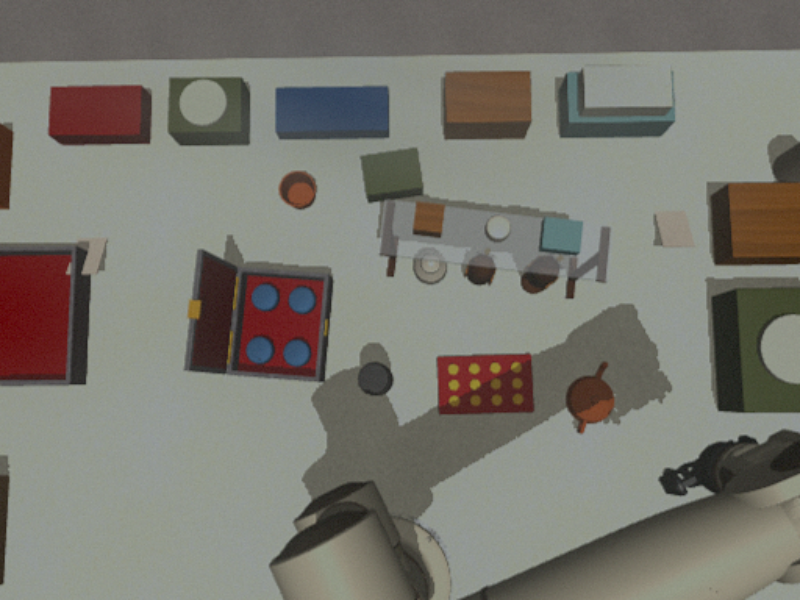

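View pics/side0.png

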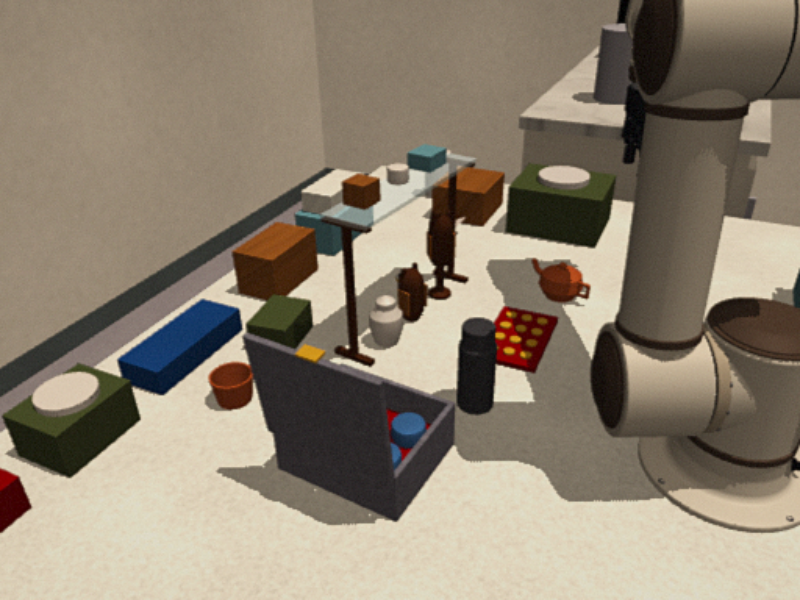

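The top view shows the case at about (280,325) with its lid open to the left (+y). The shelf runs from (385,240) to (605,250), and the tall owl is the rightmost (-y) of the three goods. The side view confirms this: the owl is at (441,245), the owlet at (411,290), the jar at (386,320) and the caddy at (477,365). Next I'll measure these.

```bash
python3 - <<'E'
from h import *
T=np.load('/tmp/top.npz');S=np.load('/tmp/side.npz')
def box(Z,x0,x1,y0,y1): # in 800x600 coords
    s=.64; return tuple(slice(int(a*s),int(b*s)) for a,b in((y0,y1),(x0,x1)))
def show(n,P):
    print(n,len(P),'med',np.median(P,0).round(3),'lo',np.percentile(P,3,0).round(3),'hi',np.percentile(P,97,0).round(3))
W=T['W'];im=T['im'].astype(int)
# case rim: z 0.07..0.09
b=box(T,180,345,240,390);P=W[b].reshape(-1,3);c=im[b].reshape(-1,3)
rim=P[(abs(P[:,2]-.08)<.008)]; show('rim',rim)
r=cv2.minAreaRect((rim[:,:2]*1000).astype(np.float32));print(r)
lid=P[P[:,2]>.1];show('lid',lid)
C=lid-lid.mean(0);u,s,v=np.linalg.svd(C,full_matrices=0);print('lid normal',v[2],s)
for n,bx in dict(caddy=(350,400,355,400),tray=(435,540,350,415),teapot=(560,625,360,435),cup=(275,320,165,212),gift=(355,430,145,205)).items():
    P=W[box(T,*bx)].reshape(-1,3);show(n,P[P[:,2]>.01])
P=W[box(T,370,620,190,300)].reshape(-1,3);q=P[(P[:,2]>.255)&(P[:,2]<.285)];show('board',q)
if len(q):print(cv2.minAreaRect((q[:,:2]*1000).astype(np.float32)))
for n,bx in dict(jar=(410,448,245,285),owlet=(462,498,255,290),owl=(515,562,255,295)).items():
    P=W[box(T,*bx)].reshape(-1,3);q=P[(P[:,2]>.03)&(P[:,2]<.2)];show('top '+n,q) if len(q) else 0
W=S['W']
for n,bx in dict(owl=(422,460,205,300),owlet=(396,428,262,322),jar=(366,405,294,348)).items():
    P=W[box(S,*bx)].reshape(-1,3);m=(P[:,2]>.015)&(P[:,0]>.35)&(P[:,2]<.2);
    P=P[m];show('side '+n,P)
    for a,bb in((.0,.03),(.03,.07),(.095,.147)):
        k=P[(P[:,2]>a)&(P[:,2]<bb)]
        if len(k)>5:show(f'  {a}',k)
b=box(S,240,400,335,500);P=W[b].reshape(-1,3)
P=P[(P[:,2]>.1)];show('side lid',P)
E
```

```text
rim 798 med [0.478 0.208 0.081] lo [0.374 0.109 0.074] hi [0.577 0.286 0.087]
((476.853515625, 196.27769470214844), (176.6725616455078, 200.4625701904297), 85.07096099853516)
lid 1921 med [0.481 0.293 0.198] lo [0.387 0.277 0.107] hi [0.578 0.31  0.256]
lid normal [-0.05976755 -0.9664547  -0.24978622] [8.77863511 2.48128891 0.79868239]
caddy 383 med [0.372 0.015 0.149] lo [ 0.348 -0.01   0.08 ] hi [0.399 0.04  0.156]
tray 1736 med [ 0.363 -0.184  0.014] lo [ 0.313 -0.27   0.01 ] hi [ 0.414 -0.101  0.02 ]
teapot 837 med [ 0.333 -0.374  0.055] lo [ 0.287 -0.413  0.027] hi [ 0.387 -0.339  0.071]
cup 281 med [0.752 0.176 0.039] lo [0.706 0.135 0.011] hi [0.772 0.201 0.055]
gift 1183 med [ 0.758 -0.016  0.059] lo [ 0.65  -0.067  0.023] hi [0.806 0.037 0.275]
board 4191 med [ 0.582 -0.175  0.273] lo [ 0.534 -0.361  0.268] hi [ 0.642 -0.012  0.278]
((590.2448120117188, -187.0330047607422), (370.9578552246094, 92.70452880859375), 82.3248291015625)
top jar 269 med [ 0.572 -0.085  0.069] lo [ 0.554 -0.112  0.039] hi [ 0.59  -0.059  0.096]
top owlet 177 med [ 0.564 -0.176  0.09 ] lo [ 0.553 -0.
[... 595 characters left out ...]
d [ 0.564 -0.163  0.024] lo [ 0.553 -0.199  0.017] hi [ 0.586 -0.153  0.03 ]
  0.03 257 med [ 0.564 -0.161  0.052] lo [ 0.554 -0.2    0.032] hi [ 0.597 -0.083  0.069]
  0.095 100 med [ 0.576 -0.174  0.103] lo [ 0.562 -0.199  0.096] hi [ 0.602 -0.164  0.113]
side jar 566 med [ 0.578 -0.072  0.057] lo [ 0.556 -0.16   0.02 ] hi [ 0.604 -0.057  0.093]
  0.0 65 med [ 0.573 -0.066  0.023] lo [ 0.558 -0.16   0.016] hi [ 0.598 -0.059  0.029]
  0.03 353 med [ 0.577 -0.069  0.052] lo [ 0.555 -0.161  0.031] hi [ 0.607 -0.057  0.069]
  0.095 6 med [ 0.586 -0.084  0.096] lo [ 0.579 -0.09   0.096] hi [ 0.589 -0.078  0.096]
side lid 4891 med [0.475 0.3   0.187] lo [0.387 0.286 0.106] hi [0.578 0.312 0.251]
```

```bash
cat > plan.py <<'E'
import json
from h import *
from scipy.spatial.transform import Rotation as Ro
def plan(wps,jaw,p=None,q=None):
    """wps: (x,y,z,total twist deg,step cm). prints calls of 8 rows"""
    o=readout.get_obs(); p=np.array(o['ee_pos'] if p is None else p,float); R=Ro.from_quat(o['orientation'] if q is None else q)
    rows=[]
    for *X,tw,st in wps:
        X=np.array(X);n=max(1,int(np.ceil(max(np.linalg.norm(X-p)*100/st,abs(tw)/7)))); rt=tw/n
        for i in range(n):
            l=np.round(R.inv().apply((X-p)/(n-i))*100,1); r=round(rt,1)
            p=p+R.apply(l/100); R=R*Ro.from_euler('z',r,degrees=True)
            rows.append({"jaw":jaw,"linear":l.tolist(),"twist":r})
    for i in range(0,len(rows),8): print(json.dumps(rows[i:i+8]))
    print('end',p.round(4),R.as_matrix().round(3).tolist())
E
python3 -c "
from plan import *
plan([(.29,-.35,.40,-15,4.1),(.36,.1,.42,-55,4.1),(.49,.40,.40,-30,4.1),(.49,.40,.21,0,4.1),(.47,.17,.21,0,2)],0)"
```

```text
[{"jaw": 0, "linear": [1.8, -1.8, -2.7], "twist": -2.5}, {"jaw": 0, "linear": [1.9, -1.7, -2.7], "twist": -2.5}, {"jaw": 0, "linear": [2.0, -1.7, -2.7], "twist": -2.5}, {"jaw": 0, "linear": [2.0, -1.6, -2.7], "twist": -2.5}, {"jaw": 0, "linear": [2.1, -1.4, -2.7], "twist": -2.5}, {"jaw": 0, "linear": [2.2, -1.4, -2.6], "twist": -2.5}, {"jaw": 0, "linear": [2.9, -2.5, -0.2], "twist": -4.6}, {"jaw": 0, "linear": [3.1, -2.2, -0.2], "twist": -4.6}]
[{"jaw": 0, "linear": [3.2, -2.0, -0.2], "twist": -4.6}, {"jaw": 0, "linear": [3.4, -1.7, -0.2], "twist": -4.6}, {"jaw": 0, "linear": [3.5, -1.4, -0.1], "twist": -4.6}, {"jaw": 0, "linear": [3.6, -1.1, -0.2], "twist": -4.6}, {"jaw": 0, "linear": [3.7, -0.8, -0.1], "twist": -4.6}, {"jaw": 0, "linear": [3.8, -0.6, -0.2], "twist": -4.6}, {"jaw": 0, "linear": [3.8, -0.2, -0.1], "twist": -4.6}, {"jaw": 0, "linear": [3.8, 0.1, -0.2], "twist": -4.6}]
[{"jaw": 0, "linear": [3.8, 0.3, -0.1], "twist": -4.6}, {"jaw": 0, "linear": [3.7, 0.7, -0.2], "twist": -4.6}, {"jaw": 0, "linear": [3.6, 2.0, 0.3], "twist": -3.8}, {"jaw": 0, "linear": [3.4, 2.2, 0.2], 
[... 673 characters left out ...]
"jaw": 0, "linear": [-1.5, -1.3, 0.0], "twist": 0.0}, {"jaw": 0, "linear": [-1.4, -1.3, 0.0], "twist": 0.0}, {"jaw": 0, "linear": [-1.5, -1.3, 0.0], "twist": 0.0}, {"jaw": 0, "linear": [-1.4, -1.3, 0.0], "twist": 0.0}, {"jaw": 0, "linear": [-1.5, -1.3, 0.0], "twist": 0.0}, {"jaw": 0, "linear": [-1.4, -1.2, 0.0], "twist": 0.0}, {"jaw": 0, "linear": [-1.5, -1.3, 0.0], "twist": 0.0}, {"jaw": 0, "linear": [-1.4, -1.2, 0.0], "twist": 0.0}]
[{"jaw": 0, "linear": [-1.5, -1.3, 0.0], "twist": 0.0}, {"jaw": 0, "linear": [-1.4, -1.2, 0.0], "twist": 0.0}, {"jaw": 0, "linear": [-1.5, -1.3, 0.0], "twist": 0.0}]
end [0.47   0.1696 0.2102] [[-0.592, 0.806, -0.001], [0.806, 0.592, 0.001], [0.001, 0.0, -1.0]]
```

Call:
play_rows(commands=[{"jaw":0,"linear":[1.8,-1.8,-2.7],"twist":-2.5},{"jaw":0,"linear":[1.9,-1.7,-2.7],"twist":-2.5},{"jaw":0,"linear":[2.0,-1.7,-2.7],"twist":-2.5},{"jaw":0,"linear":[2.0,-1.6,-2.7],"twist":-2.5},{"jaw":0,"linear":[2.1,-1.4,-2.7],"twist":-2.5},{"jaw":0,"linear":[2.2,-1.4,-2.6],"twist":-2.5},{"jaw":0,"linear":[2.9,-2.5,-0.2],"twist":-4.6},{"jaw":0,"linear":[3.1,-2.2,-0.2],"twist":-4.6}])

```text
t: 0.77
ee_pos: [0.3019, -0.2739, 0.4052]
orientation: [0.906, 0.423, 0.0, 0.001]
wrist_force: [1.0, 0.2, 0.3]
opening: -0.0002
grasp_force: 0.0
```

Call:
play_rows(commands=[{"jaw":0,"linear":[3.2,-2.0,-0.2],"twist":-4.6},{"jaw":0,"linear":[3.4,-1.7,-0.2],"twist":-4.6},{"jaw":0,"linear":[3.5,-1.4,-0.1],"twist":-4.6},{"jaw":0,"linear":[3.6,-1.1,-0.2],"twist":-4.6},{"jaw":0,"linear":[3.7,-0.8,-0.1],"twist":-4.6},{"jaw":0,"linear":[3.8,-0.6,-0.2],"twist":-4.6},{"jaw":0,"linear":[3.8,-0.2,-0.1],"twist":-4.6},{"jaw":0,"linear":[3.8,0.1,-0.2],"twist":-4.6}])

```text
t: 1.43
ee_pos: [0.3485, 0.0268, 0.4173]
orientation: [0.726, 0.688, 0.0, 0.0]
wrist_force: [0.5, -1.1, -0.1]
opening: 0.0002
grasp_force: 0.0
```

Call:
play_rows(commands=[{"jaw":0,"linear":[3.8,0.3,-0.1],"twist":-4.6},{"jaw":0,"linear":[3.7,0.7,-0.2],"twist":-4.6},{"jaw":0,"linear":[3.6,2.0,0.3],"twist":-3.8},{"jaw":0,"linear":[3.4,2.2,0.2],"twist":-3.8},{"jaw":0,"linear":[3.3,2.5,0.3],"twist":-3.8},{"jaw":0,"linear":[3.1,2.7,0.2],"twist":-3.8},{"jaw":0,"linear":[2.9,2.8,0.3],"twist":-3.8},{"jaw":0,"linear":[2.7,3.1,0.2],"twist":-3.8}])

```text
t: 2.1
ee_pos: [0.4581, 0.3273, 0.4047]
orientation: [0.508, 0.861, -0.0, -0.0]
wrist_force: [0.6, -0.1, 1.2]
opening: -0.0001
grasp_force: 0.0
```

Call:
play_rows(commands=[{"jaw":0,"linear":[2.5,3.2,0.3],"twist":-3.8},{"jaw":0,"linear":[2.3,3.4,0.2],"twist":-3.8},{"jaw":0,"linear":[0,0,3.8],"twist":0},{"jaw":0,"linear":[0,0,3.8],"twist":0},{"jaw":0,"linear":[0,0,3.8],"twist":0},{"jaw":0,"linear":[0,0,3.8],"twist":0},{"jaw":0,"linear":[0,0,3.8],"twist":0},{"jaw":0,"linear":[-1.4,-1.3,0],"twist":0}])

```text
t: 2.77
ee_pos: [0.484, 0.3754, 0.2141]
orientation: [0.456, 0.89, -0.005, -0.003]
wrist_force: [-0.8, -1.3, -0.7]
opening: -0.0
grasp_force: 0.0
```

Call:
play_rows(commands=[{"jaw":0,"linear":[-1.5,-1.3,0],"twist":0},{"jaw":0,"linear":[-1.4,-1.3,0],"twist":0},{"jaw":0,"linear":[-1.5,-1.3,0],"twist":0},{"jaw":0,"linear":[-1.4,-1.3,0],"twist":0},{"jaw":0,"linear":[-1.5,-1.3,0],"twist":0},{"jaw":0,"linear":[-1.4,-1.2,0],"twist":0},{"jaw":0,"linear":[-1.5,-1.3,0],"twist":0},{"jaw":0,"linear":[-1.4,-1.2,0],"twist":0}])

```text
t: 3.43
ee_pos: [0.4704, 0.2204, 0.2239]
orientation: [0.457, 0.89, -0.0, -0.0]
wrist_force: [-0.1, -0.8, 0.2]
opening: -0.0004
grasp_force: 0.0
```

Call:
play_rows(commands=[{"jaw":0,"linear":[-1.5,-1.3,0],"twist":0},{"jaw":0,"linear":[-1.4,-1.2,0],"twist":0},{"jaw":0,"linear":[-1.5,-1.3,0],"twist":0},{"jaw":0,"linear":[0,0,-4],"twist":0},{"jaw":0,"linear":[0,0,-4],"twist":0},{"jaw":0,"linear":[0,0,-4],"twist":0},{"jaw":0,"linear":[0,0,-4],"twist":0},{"jaw":0,"linear":[0,0,-4],"twist":0}])

```text
t: 4.1
ee_pos: [0.4649, 0.1632, 0.4259]
orientation: [0.457, 0.89, 0.0, 0.0]
wrist_force: [0.8, -0.2, 1.5]
opening: -0.0004
grasp_force: 0.0
```

```bash
python3 - <<'E'
from h import *
im,d,W=grab('top'); np.savez('/tmp/top1',im=im,W=W)
m=(abs(W[...,2]-.09)<.008)&(W[...,0]>.34)&(W[...,0]<.61)&(W[...,1]>.08)&(W[...,1]<.33)
P=W[m];print(len(P),P.mean(0).round(4));print(cv2.minAreaRect((P[:,:2]*1000).astype(np.float32)))
m2=(W[...,2]>.11)&(W[...,0]>.35)&(W[...,1]>.22)&(W[...,1]<.4);print('standing',m2.sum())
im,d,W=grab('wrist');cv2.imwrite('pics/w1.png',im[...,::-1])
C=cams.get_calibration('wrist');R=np.array(C['R']);print(-R.T@np.array(C['t']).ravel(),R[2]);print(readout.get_obs()['ee_pos'])
s=cv2.resize(np.load('/tmp/side.npz')['im'][125:200,225:305,::-1],None,fx=7,fy=7,interpolation=cv2.INTER_CUBIC);cv2.imwrite('pics/s1.png',s)
E
```

```text
2598 [0.4811 0.1649 0.0903]
((475.7349853515625, 185.962646484375), (157.481689453125, 200.26393127441406), 85.18097686767578)
standing 24
[0.42541844 0.21662224 0.56571651] [ 0.161705   -0.20876572 -0.96450421]
[0.46598121 0.16372575 0.43116978]
```

View pics/s1.png

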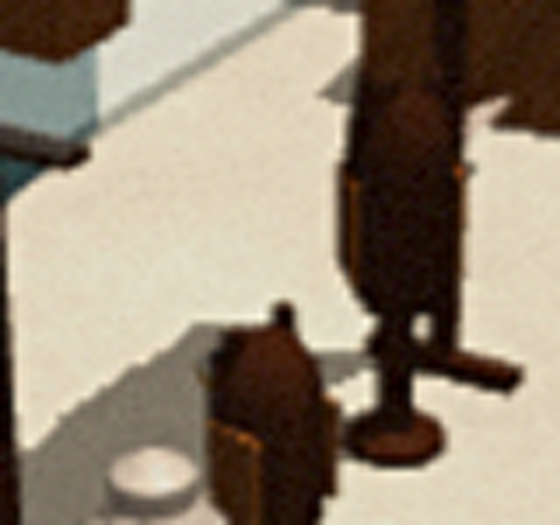

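The side crop shows the owl's back with a wing at each edge, (345,220) and (460,180), and no eyes. Its beak therefore points away from that camera, roughly towards -y/+x. The lid now lies flat at z≈0.09. I'll move outward past the shelf at a safe height and see how the arm behaves at the edge of its reach.

```bash
python3 -c "
from plan import *
print(readout.get_obs()['joint_pos'].round(3))
plan([(.46,0,.50,-14,4.1),(.58,-.30,.50,-13.6,4.1)],1)"
```

```text
[0.338 0.115 0.602 2.048 0.    1.287]
[{"jaw": 1, "linear": [-2.6, -2.0, -1.4], "twist": -2.8}, {"jaw": 1, "linear": [-2.5, -2.1, -1.4], "twist": -2.8}, {"jaw": 1, "linear": [-2.4, -2.2, -1.4], "twist": -2.8}, {"jaw": 1, "linear": [-2.3, -2.4, -1.4], "twist": -2.8}, {"jaw": 1, "linear": [-2.1, -2.4, -1.3], "twist": -2.8}, {"jaw": 1, "linear": [-3.6, -1.9, -0.0], "twist": -1.7}, {"jaw": 1, "linear": [-3.5, -2.0, -0.0], "twist": -1.7}, {"jaw": 1, "linear": [-3.5, -2.1, -0.0], "twist": -1.7}]
[{"jaw": 1, "linear": [-3.4, -2.2, -0.0], "twist": -1.7}, {"jaw": 1, "linear": [-3.3, -2.3, -0.0], "twist": -1.7}, {"jaw": 1, "linear": [-3.2, -2.4, -0.0], "twist": -1.7}, {"jaw": 1, "linear": [-3.2, -2.5, -0.0], "twist": -1.7}, {"jaw": 1, "linear": [-3.1, -2.6, -0.0], "twist": -1.7}]
end [ 0.5798 -0.3003  0.4997] [[-0.893, 0.45, 0.01], [0.45, 0.893, 0.004], [-0.007, 0.008, -1.0]]
```

Call:
play_rows(commands=[{"jaw":1,"linear":[-2.6,-2.0,-1.4],"twist":-2.8},{"jaw":1,"linear":[-2.5,-2.1,-1.4],"twist":-2.8},{"jaw":1,"linear":[-2.4,-2.2,-1.4],"twist":-2.8},{"jaw":1,"linear":[-2.3,-2.4,-1.4],"twist":-2.8},{"jaw":1,"linear":[-2.1,-2.4,-1.3],"twist":-2.8},{"jaw":1,"linear":[-3.6,-1.9,0],"twist":-1.7},{"jaw":1,"linear":[-3.5,-2.0,0],"twist":-1.7},{"jaw":1,"linear":[-3.5,-2.1,0],"twist":-1.7}])

```text
t: 4.87
ee_pos: [0.5056, -0.1144, 0.4935]
orientation: [0.302, 0.953, 0.0, 0.0]
wrist_force: [2.0, 0.6, -0.3]
opening: 0.0853
grasp_force: 0.0
```

Call:
play_rows(commands=[{"jaw":1,"linear":[-3.4,-2.2,0],"twist":-1.7},{"jaw":1,"linear":[-3.3,-2.3,0],"twist":-1.7},{"jaw":1,"linear":[-3.2,-2.4,0],"twist":-1.7},{"jaw":1,"linear":[-3.2,-2.5,0],"twist":-1.7},{"jaw":1,"linear":[-3.1,-2.6,0],"twist":-1.7}])

```text
t: 5.28
ee_pos: [0.5189, -0.2736, 0.4581]
orientation: [0.231, 0.973, 0.003, -0.006]
wrist_force: [-0.7, -0.0, 0.7]
opening: 0.0857
grasp_force: 0.0
```

Call:
play_rows(commands=[{"jaw":1,"linear":[-4,0,0],"twist":0},{"jaw":1,"linear":[-4,0,0],"twist":0},{"jaw":1,"linear":[-4,0,0],"twist":0},{"jaw":1,"linear":[-4,0,0],"twist":0}])

```text
t: 5.62
ee_pos: [0.5357, -0.277, 0.4237]
orientation: [0.231, 0.972, 0.01, -0.034]
wrist_force: [1.1, -0.8, 0.2]
opening: 0.0852
grasp_force: 0.0
```

```bash
python3 -c "
from h import *
o=readout.get_obs();print(o['t'],o['joint_pos'].round(3),o['ee_pos'],o['orientation'].round(3))"
```

```text
5.6167 [-4.780e-01  5.980e-01  1.234e+00  2.277e+00  2.000e-03 -1.200e-02] [ 0.53568675 -0.27696354  0.42372778] [ 0.231  0.972  0.01  -0.034]
```

Call:
play_rows(commands=[{"jaw":1,"linear":[0,0,4],"twist":0},{"jaw":1,"linear":[-4,0,0],"twist":0},{"jaw":1,"linear":[-4,0,0],"twist":0},{"jaw":1,"linear":[-4,0,0],"twist":0}])

```text
t: 5.95
ee_pos: [0.6075, -0.3119, 0.3576]
orientation: [0.231, 0.973, 0.005, -0.015]
wrist_force: [-0.7, 0.0, 0.5]
opening: 0.0855
grasp_force: 0.0
```

```bash
python3 -c "
from h import *
o=readout.get_obs();print(o['t'],o['joint_pos'].round(3),o['ee_pos'],o['orientation'].round(3))"
```

```text
5.95 [-4.750e-01  6.920e-01  1.227e+00  2.137e+00  2.000e-03 -1.000e-02] [ 0.60746627 -0.31191155  0.35760467] [ 0.231  0.973  0.005 -0.015]
```

Call:
play_rows(commands=[{"jaw":1,"linear":[-4,0,0],"twist":0},{"jaw":1,"linear":[-4,0,0],"twist":0},{"jaw":1,"linear":[-4,0,0],"twist":0}])

```text
t: 6.2
ee_pos: [0.667, -0.3412, 0.3145]
orientation: [0.231, 0.973, -0.003, 0.019]
wrist_force: [0.1, 0.4, 0.2]
opening: 0.0853
grasp_force: 0.0
```

```bash
python3 -c "
from h import *
o=readout.get_obs();print(o['t'],o['joint_pos'].round(3),o['ee_pos'],o['orientation'].round(3))"
```

```text
6.2 [-0.474  0.757  1.233  2.008  0.003 -0.008] [ 0.66704319 -0.34117065  0.31452784] [ 0.231  0.973 -0.003  0.019]
```

Call:
play_rows(commands=[{"jaw":1,"linear":[-4,0,-3],"twist":0},{"jaw":1,"linear":[-4,0,-3],"twist":0},{"jaw":1,"linear":[-4,0,-3],"twist":0},{"jaw":1,"linear":[-4,0,-3],"twist":0}])

```text
t: 6.53
ee_pos: [0.6914, -0.3541, 0.3507]
orientation: [0.23, 0.97, -0.018, 0.08]
wrist_force: [0.6, -0.4, -0.8]
opening: 0.0851
grasp_force: 0.0
```

```bash
python3 -c "
from h import *
o=readout.get_obs();print(o['t'],o['joint_pos'].round(3),o['ee_pos'],o['orientation'].round(3))"
```

```text
6.5333 [-0.474  0.715  1.235  1.926  0.002 -0.007] [ 0.69141835 -0.35412657  0.35065339] [ 0.23   0.97  -0.018  0.08 ]
```

Call:
play_rows(commands=[{"jaw":1,"linear":[-4.1,0,-2.3],"twist":0},{"jaw":1,"linear":[-4.1,0,-2.2],"twist":0},{"jaw":1,"linear":[-4.1,0,-2],"twist":0},{"jaw":1,"linear":[-4.1,0,-1.9],"twist":0},{"jaw":1,"linear":[-4.1,0,-1.8],"twist":0},{"jaw":1,"linear":[-4.1,0,-1.7],"twist":0},{"jaw":1,"linear":[-4.1,0,-1.6],"twist":0},{"jaw":1,"linear":[-4.1,0,-1.5],"twist":0}])

```text
t: 7.2
ee_pos: [0.7615, -0.3888, 0.4062]
orientation: [0.227, 0.952, -0.048, 0.2]
wrist_force: [-0.2, -0.8, -0.5]
opening: 0.0853
grasp_force: 0.0
```

Call:
play_rows(commands=[{"jaw":1,"linear":[-4.1,0,-1],"twist":0},{"jaw":1,"linear":[-4.1,0,-1],"twist":0},{"jaw":1,"linear":[-4.1,0,-0.8],"twist":0},{"jaw":1,"linear":[-4.1,0,-0.8],"twist":0},{"jaw":1,"linear":[-4.1,0,-0.6],"twist":0},{"jaw":1,"linear":[-4.1,0,-0.6],"twist":0},{"jaw":1,"linear":[-4.1,0,-0.4],"twist":0},{"jaw":1,"linear":[-4.1,0,-0.4],"twist":0}])

```text
t: 7.87
ee_pos: [0.8419, -0.4285, 0.464]
orientation: [0.219, 0.919, -0.077, 0.32]
wrist_force: [0.5, 0.6, -0.1]
opening: 0.0855
grasp_force: 0.0
```

```bash
python3 -c "
from h import *
o=readout.get_obs();print(o['t'],o['joint_pos'].round(3),o['ee_pos'],o['orientation'].round(3))"
```

```text
7.8667 [-4.710e-01  6.750e-01  1.235e+00  1.460e+00  1.000e-03 -3.000e-03] [ 0.84190092 -0.42849367  0.4640214 ] [ 0.219  0.919 -0.077  0.32 ]
```

Call:
play_rows(commands=[{"jaw":1,"linear":[-4.1,0,-0.2],"twist":0},{"jaw":1,"linear":[-4.1,0,0],"twist":0},{"jaw":1,"linear":[-4.1,0,0],"twist":0},{"jaw":1,"linear":[-4.1,0,0.2],"twist":0},{"jaw":1,"linear":[-4.1,0,0.2],"twist":0},{"jaw":1,"linear":[-4.1,0,0.4],"twist":0},{"jaw":1,"linear":[-4.1,0,0.4],"twist":0},{"jaw":1,"linear":[-4.1,0,0.6],"twist":0}])

```text
t: 8.53
ee_pos: [0.9145, -0.4645, 0.534]
orientation: [0.207, 0.87, -0.104, 0.434]
wrist_force: [-0.6, -0.4, 0.0]
opening: 0.0858
grasp_force: 0.0
```

Call:
play_rows(commands=[{"jaw":1,"linear":[-4.1,0,0.6],"twist":0},{"jaw":1,"linear":[-4.1,0,0.8],"twist":0},{"jaw":1,"linear":[-4.1,0,0.8],"twist":0},{"jaw":1,"linear":[-4.1,0,1],"twist":0}])

```text
t: 8.87
ee_pos: [0.9443, -0.4793, 0.5745]
orientation: [0.2, 0.841, -0.117, 0.489]
wrist_force: [0.4, 0.1, -0.6]
opening: 0.0853
grasp_force: 0.0
```

```bash
python3 -c "
from h import *
from scipy.spatial.transform import Rotation as Ro
o=readout.get_obs();print(o['t'],o['joint_pos'].round(3),o['ee_pos'],o['orientation'].round(3),Ro.from_quat(o['orientation']).as_matrix().round(3))"
```

```text
8.8667 [-0.47   0.691  1.235  1.062  0.    -0.002] [ 0.94432016 -0.47927679  0.57447704] [ 0.2    0.841 -0.117  0.489] [[-0.442  0.452  0.775]
 [ 0.223  0.892 -0.393]
 [-0.869 -0.001 -0.495]]
```

```bash
python3 -c "
from plan import *
plan([(.62,-.315,.46,0,4.1),(.45,-.23,.38,0,4.1),(.43,-.22,.20,0,4.1)],1)"
```

```text
[{"jaw": 1, "linear": [2.8, 0.0, -2.6], "twist": 0.0}, {"jaw": 1, "linear": [2.8, 0.0, -2.6], "twist": 0.0}, {"jaw": 1, "linear": [2.8, 0.0, -2.6], "twist": 0.0}, {"jaw": 1, "linear": [2.8, 0.0, -2.6], "twist": 0.0}, {"jaw": 1, "linear": [2.8, 0.0, -2.6], "twist": 0.0}, {"jaw": 1, "linear": [2.8, 0.0, -2.6], "twist": 0.0}, {"jaw": 1, "linear": [2.8, 0.0, -2.6], "twist": 0.0}, {"jaw": 1, "linear": [2.8, 0.0, -2.6], "twist": 0.0}]
[{"jaw": 1, "linear": [2.8, 0.0, -2.6], "twist": 0.0}, {"jaw": 1, "linear": [2.7, 0.0, -2.5], "twist": 0.0}, {"jaw": 1, "linear": [2.7, -0.0, -2.1], "twist": 0.0}, {"jaw": 1, "linear": [2.7, -0.0, -2.1], "twist": 0.0}, {"jaw": 1, "linear": [2.8, -0.0, -2.1], "twist": 0.0}, {"jaw": 1, "linear": [2.7, -0.0, -2.1], "twist": 0.0}, {"jaw": 1, "linear": [2.8, -0.0, -2.1], "twist": 0.0}, {"jaw": 1, "linear": [2.7, -0.1, -2.1], "twist": 0.0}]
[{"jaw": 1, "linear": [3.4, 0.0, 1.4], "twist": 0.0}, {"jaw": 1, "linear": [3.3, 0.0, 1.4], "twist": 0.0}, {"jaw": 1, "linear": [3.4, 0.0, 1.4], "twist": 0.0}, {"jaw": 1, "linear": [3.3, 0.0, 1.4], "twist": 0.0}, {"jaw": 1, "linear": [3.4, 0.0, 1.4], "twist": 0.0}]
end [ 0.4295 -0.2203  0.1997] [[-0.442, 0.452, 0.775], [0.223, 0.892, -0.393], [-0.869, -0.001, -0.495]]
```

Call:
play_rows(commands=[{"jaw":1,"linear":[2.8,0,-2.6],"twist":0},{"jaw":1,"linear":[2.8,0,-2.6],"twist":0},{"jaw":1,"linear":[2.8,0,-2.6],"twist":0},{"jaw":1,"linear":[2.8,0,-2.6],"twist":0},{"jaw":1,"linear":[2.8,0,-2.6],"twist":0},{"jaw":1,"linear":[2.8,0,-2.6],"twist":0},{"jaw":1,"linear":[2.8,0,-2.6],"twist":0},{"jaw":1,"linear":[2.8,0,-2.6],"twist":0}])

```text
t: 9.53
ee_pos: [0.7378, -0.3748, 0.5065]
orientation: [0.201, 0.841, -0.117, 0.488]
wrist_force: [0.4, -0.0, 0.7]
opening: 0.0854
grasp_force: 0.0
```

Call:
play_rows(commands=[{"jaw":1,"linear":[2.8,0,-2.6],"twist":0},{"jaw":1,"linear":[2.7,0,-2.5],"twist":0},{"jaw":1,"linear":[2.7,0,-2.1],"twist":0},{"jaw":1,"linear":[2.7,0,-2.1],"twist":0},{"jaw":1,"linear":[2.8,0,-2.1],"twist":0},{"jaw":1,"linear":[2.7,0,-2.1],"twist":0},{"jaw":1,"linear":[2.8,0,-2.1],"twist":0},{"jaw":1,"linear":[2.7,-0.1,-2.1],"twist":0}])

```text
t: 10.2
ee_pos: [0.5036, -0.2574, 0.4044]
orientation: [0.2, 0.841, -0.117, 0.488]
wrist_force: [-0.6, -0.0, 1.4]
opening: 0.0853
grasp_force: 0.0
```

```bash
python3 -c "
from plan import *
print(readout.get_obs()['joint_pos'].round(2),readout.get_obs()['ee_pos'])
plan([(.44,-.226,.36,0,3),(.43,-.22,.20,0,3)],1)"
```

```text
[-0.47 -0.78 -0.55  0.75  0.   -0.  ] [ 0.50356668 -0.25744987  0.40444867]
[{"jaw": 1, "linear": [2.5, -0.0, -1.3], "twist": 0.0}, {"jaw": 1, "linear": [2.4, -0.0, -1.3], "twist": 0.0}, {"jaw": 1, "linear": [2.5, -0.1, -1.4], "twist": 0.0}, {"jaw": 1, "linear": [2.4, 0.0, 1.2], "twist": 0.0}, {"jaw": 1, "linear": [2.4, 0.0, 1.2], "twist": 0.0}, {"jaw": 1, "linear": [2.4, 0.0, 1.1], "twist": 0.0}, {"jaw": 1, "linear": [2.4, 0.0, 1.2], "twist": 0.0}, {"jaw": 1, "linear": [2.4, 0.1, 1.1], "twist": 0.0}]
[{"jaw": 1, "linear": [2.4, 0.0, 1.2], "twist": 0.0}]
end [ 0.4302 -0.2206  0.2003] [[-0.443, 0.452, 0.774], [0.223, 0.892, -0.393], [-0.868, -0.001, -0.496]]
```

```bash
python3 -c "
from plan import *
plan([(.465,-.355,.38,0,3),(.46,-.36,.20,0,3)],1)"
```

```text
[{"jaw": 1, "linear": [0.4, -2.6, 0.5], "twist": 0.0}, {"jaw": 1, "linear": [0.4, -2.6, 0.5], "twist": 0.0}, {"jaw": 1, "linear": [0.4, -2.6, 0.5], "twist": 0.0}, {"jaw": 1, "linear": [0.5, -2.6, 0.6], "twist": 0.0}, {"jaw": 1, "linear": [2.6, -0.1, 1.4], "twist": 0.0}, {"jaw": 1, "linear": [2.6, -0.1, 1.5], "twist": 0.0}, {"jaw": 1, "linear": [2.6, -0.1, 1.4], "twist": 0.0}, {"jaw": 1, "linear": [2.6, -0.1, 1.5], "twist": 0.0}]
[{"jaw": 1, "linear": [2.6, -0.1, 1.4], "twist": 0.0}, {"jaw": 1, "linear": [2.7, -0.2, 1.5], "twist": 0.0}]
end [ 0.46   -0.3601  0.1999] [[-0.443, 0.452, 0.774], [0.223, 0.892, -0.393], [-0.868, -0.001, -0.496]]
```

Call:
play_rows(commands=[{"jaw":1,"linear":[0.4,-2.6,0.5],"twist":0},{"jaw":1,"linear":[0.4,-2.6,0.5],"twist":0},{"jaw":1,"linear":[0.4,-2.6,0.5],"twist":0},{"jaw":1,"linear":[0.5,-2.6,0.6],"twist":0},{"jaw":1,"linear":[2.6,-0.1,1.4],"twist":0},{"jaw":1,"linear":[2.6,-0.1,1.5],"twist":0},{"jaw":1,"linear":[2.6,-0.1,1.4],"twist":0},{"jaw":1,"linear":[2.6,-0.1,1.5],"twist":0}])

```text
t: 10.87
ee_pos: [0.4632, -0.3588, 0.2602]
orientation: [0.2, 0.841, -0.118, 0.488]
wrist_force: [-0.8, -0.0, -0.6]
opening: 0.0853
grasp_force: 0.0
```

Call:
play_rows(commands=[{"jaw":1,"linear":[2.6,-0.1,1.4],"twist":0},{"jaw":1,"linear":[2.7,-0.2,1.5],"twist":0}])

```text
t: 11.03
ee_pos: [0.4611, -0.3608, 0.2002]
orientation: [0.2, 0.841, -0.118, 0.488]
wrist_force: [-0.1, 0.7, -0.1]
opening: 0.0852
grasp_force: 0.0
```

```bash
python3 - <<'E'
from plan import *
o=readout.get_obs();print(o['joint_pos'].round(3),o['ee_pos'],o['orientation'].round(3))
im,d,W=grab('wrist');np.savez('/tmp/w2',im=im,W=W,d=d)
cv2.imwrite('pics/w2.png',im[...,::-1])
m=(W[...,2]>.02)&(W[...,2]<.2)&(np.hypot(W[...,0]-.557,W[...,1]+.285)<.06)
P=W[m]
for a,b in((.02,.065),(.095,.12),(.12,.147)):
    k=P[(P[:,2]>a)&(P[:,2]<b)]
    if len(k)<20: continue
    A=np.c_[2*k[:,:2],np.ones(len(k))];s=np.linalg.lstsq(A,(k[:,:2]**2).sum(1),rcond=None)[0]
    print(a,len(k),s[:2],'r',np.sqrt(s[2]+s[0]**2+s[1]**2),k.min(0),k.max(0))
E
```

```text
[-0.796 -0.757 -0.93   0.369  0.281 -0.169] [ 0.46105051 -0.36081739  0.20015942] [ 0.2    0.841 -0.118  0.488]
0.02 1068 [ 0.56062804 -0.28837387] r 0.008437291485305885 [ 0.55094899 -0.2973196   0.02000041] [ 0.56135499 -0.27938766  0.06497144]
0.095 2347 [ 0.56165254 -0.28949219] r 0.02731924768173535 [ 0.52808087 -0.31253864  0.09501186] [ 0.57259879 -0.25763462  0.11999526]
0.12 2864 [ 0.56257257 -0.28970803] r 0.027699612517724084 [ 0.52800415 -0.32097276  0.12000497] [ 0.58041398 -0.25772833  0.14698483]
```

View pics/w2.png

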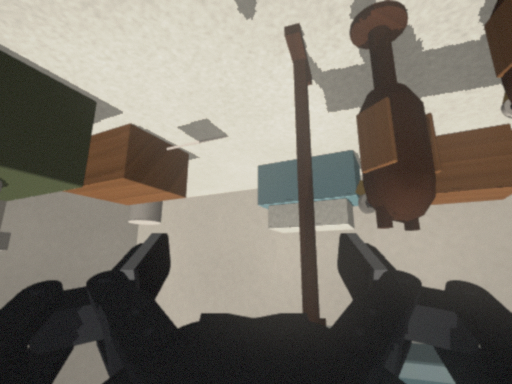

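The wrist view is upside down. It shows the owl at upper right (stem at (383,60), body at (395,150)) with its pale beak or eye at (365,195), on the -y side. The shelf post is at (303,170). I'll get the beak yaw from the depth points.

```bash
python3 - <<'E'
from plan import *
Z=np.load('/tmp/w2.npz');W=Z['W'];c=np.array([.561,-.2885])
v=W[...,:2]-c;r=np.hypot(v[...,0],v[...,1])
m=(W[...,2]>.125)&(W[...,2]<.165)&(r>.029)&(r<.04)
a=np.degrees(np.arctan2(v[...,1],v[...,0]))[m]
print(m.sum(),np.histogram(a,bins=np.arange(-180,181,15)))
# bright (eyes) near the head
im=Z['im'].astype(int);mm=(W[...,2]>.125)&(W[...,2]<.18)&(r<.045)&(im.min(-1)>75)
print(mm.sum(), np.degrees(np.arctan2(np.median(v[mm][:,1]),np.median(v[mm][:,0]))) if mm.any() else '', W[mm].mean(0) if mm.any() else '')
m=(W[...,2]>.09)&(W[...,2]<.147)&(r>.0262)&(r<.029);a=np.degrees(np.arctan2(v[...,1],v[...,0]))[m];print(np.histogram(a,bins=np.arange(-180,181,15))[0])
plan([(.50,-.267,.16,0,3),(.57,-.293,.114,0,2)],1)
E
```

```text
456 (array([219,   3,   0,   0,   0,   2,   9,  77,  20,   0,   0,   0,   0,
         0,   0,   0,  57,  27,   0,   0,   0,   0,   0,  42]), array([-180, -165, -150, -135, -120, -105,  -90,  -75,  -60,  -45,  -30,
        -15,    0,   15,   30,   45,   60,   75,   90,  105,  120,  135,
        150,  165,  180]))
240 -87.9555527096241 [ 0.56187213 -0.30975853  0.16277182]
[172 456 226 366   6   0   0   0   0   0   0   0   0   0   0   0 146  35
   0   0   0   2   1  14]
[{"jaw": 1, "linear": [0.7, 2.5, 0.3], "twist": 0.0}, {"jaw": 1, "linear": [0.7, 2.5, 0.3], "twist": 0.0}, {"jaw": 1, "linear": [0.7, 2.5, 0.2], "twist": 0.0}, {"jaw": 1, "linear": [0.8, 2.6, 0.3], "twist": 0.0}, {"jaw": 1, "linear": [0.0, 0.2, 1.7], "twist": 0.0}, {"jaw": 1, "linear": [0.1, 0.2, 1.7], "twist": 0.0}, {"jaw": 1, "linear": [0.0, 0.1, 1.8], "twist": 0.0}, {"jaw": 1, "linear": [0.1, 0.2, 1.7], "twist": 0.0}]
[{"jaw": 1, "linear": [0.0, 0.1, 1.8], "twist": 0.0}]
end [ 0.5701 -0.2934  0.114 ] [[-0.45, 0.452, 0.77], [0.228, 0.892, -0.39], [-0.863, 0.0, -0.505]]
```

```bash
python3 - <<'E'
from plan import *
plan([(.497,-.256,.155,0,3.2),(.570,-.293,.114,0,2.2)],1)
E
```

```text
[{"jaw": 1, "linear": [0.9, 2.7, 0.2], "twist": 0.0}, {"jaw": 1, "linear": [0.9, 2.7, 0.1], "twist": 0.0}, {"jaw": 1, "linear": [1.0, 2.8, 0.2], "twist": 0.0}, {"jaw": 1, "linear": [0.9, 2.7, 0.1], "twist": 0.0}, {"jaw": 1, "linear": [-0.1, 0.0, 1.8], "twist": 0.0}, {"jaw": 1, "linear": [-0.1, 0.0, 1.8], "twist": 0.0}, {"jaw": 1, "linear": [-0.1, 0.0, 1.9], "twist": 0.0}, {"jaw": 1, "linear": [-0.1, 0.0, 1.8], "twist": 0.0}]
[{"jaw": 1, "linear": [-0.2, 0.0, 1.9], "twist": 0.0}]
end [ 0.5701 -0.2934  0.114 ] [[-0.45, 0.452, 0.77], [0.228, 0.892, -0.39], [-0.863, 0.0, -0.505]]
```

Call:
play_rows(commands=[{"jaw":1,"linear":[0.9,2.7,0.2],"twist":0},{"jaw":1,"linear":[0.9,2.7,0.1],"twist":0},{"jaw":1,"linear":[1.0,2.8,0.2],"twist":0},{"jaw":1,"linear":[0.9,2.7,0.1],"twist":0},{"jaw":1,"linear":[0,0,0],"twist":0}])

```text
t: 11.5
ee_pos: [0.5039, -0.2559, 0.1615]
orientation: [0.199, 0.844, -0.115, 0.485]
wrist_force: [-0.5, -1.1, -0.5]
opening: 0.0852
grasp_force: 0.0
```

Call:
play_rows(commands=[{"jaw":1,"linear":[-0.1,0,1.8],"twist":0},{"jaw":1,"linear":[-0.1,0,1.8],"twist":0},{"jaw":1,"linear":[-0.1,0,1.9],"twist":0},{"jaw":1,"linear":[-0.1,0,1.8],"twist":0},{"jaw":1,"linear":[0,0,0],"twist":0}])

```text
t: 11.92
ee_pos: [0.562, -0.2904, 0.1301]
orientation: [0.201, 0.843, -0.117, 0.486]
wrist_force: [0.1, -0.2, -0.6]
opening: 0.0853
grasp_force: 0.0
```

```bash
python3 - <<'E'
from plan import *
o=readout.get_obs();print(o['joint_pos'].round(3))
plan([(.570,-.293,.114,0,2.2)],1)
E
```

```text
[-0.481 -0.555 -0.97   0.11   0.01  -0.008]
[{"jaw": 1, "linear": [1.0, 0.1, 1.5], "twist": 0.0}]
end [ 0.5696 -0.2931  0.1139] [[-0.447, 0.452, 0.772], [0.225, 0.892, -0.392], [-0.866, -0.001, -0.501]]
```

Call:
play_rows(commands=[{"jaw":1,"linear":[0.5,0.1,0.8],"twist":0},{"jaw":1,"linear":[0.5,0,0.7],"twist":0},{"jaw":1,"linear":[0,0,0],"twist":0},{"jaw":0.7,"linear":[0,0,0],"twist":0},{"jaw":0.5,"linear":[0,0,0],"twist":0},{"jaw":0.4,"linear":[0,0,0],"twist":0},{"jaw":0.4,"linear":[0,0,0],"twist":0},{"jaw":0.4,"linear":[0,0,0],"twist":0}], squeeze=50)

```text
t: 12.58
ee_pos: [0.5686, -0.2923, 0.1148]
orientation: [0.201, 0.842, -0.117, 0.486]
wrist_force: [-1.2, 0.8, 6.9]
opening: 0.0485
grasp_force: 51.3
```

```bash
python3 - <<'E'
from plan import *
o=readout.get_obs();print(o['joint_pos'].round(3),o['ee_pos'],o['opening'],o['grasp_force'],o['moment'])
plan([(.568,-.293,.126,0,1),(.475,-.246,.135,0,2)],.4)
E
```

```text
[-0.478 -0.51  -0.977  0.056  0.007 -0.006] [ 0.56863616 -0.29226208  0.11475863] 0.048524517821683544 51.288540959358215 [0.0397852  0.07322351 0.07112912]
[{"jaw": 0.4, "linear": [-0.5, -0.0, -0.3], "twist": 0.0}, {"jaw": 0.4, "linear": [-0.5, -0.1, -0.3], "twist": 0.0}, {"jaw": 0.4, "linear": [0.7, -0.0, -1.6], "twist": 0.0}, {"jaw": 0.4, "linear": [0.8, -0.0, -1.6], "twist": 0.0}, {"jaw": 0.4, "linear": [0.7, -0.0, -1.6], "twist": 0.0}, {"jaw": 0.4, "linear": [0.8, -0.0, -1.6], "twist": 0.0}, {"jaw": 0.4, "linear": [0.7, -0.0, -1.5], "twist": 0.0}, {"jaw": 0.4, "linear": [0.8, -0.0, -1.6], "twist": 0.0}]
end [ 0.4745 -0.2457  0.1349] [[-0.446, 0.452, 0.773], [0.224, 0.892, -0.392], [-0.866, -0.001, -0.499]]
```

```bash
python3 - <<'E'
from plan import *
plan([(.568,-.292,.130,0,.8),(.508,-.261,.135,0,1.6),(.438,-.452,.135,0,2)],.4)
E
```

```text
[{"jaw": 0.4, "linear": [-0.6, -0.0, -0.4], "twist": 0.0}, {"jaw": 0.4, "linear": [-0.7, -0.0, -0.4], "twist": 0.0}, {"jaw": 0.4, "linear": [0.6, 0.0, -1.2], "twist": 0.0}, {"jaw": 0.4, "linear": [0.6, 0.0, -1.2], "twist": 0.0}, {"jaw": 0.4, "linear": [0.6, 0.0, -1.2], "twist": 0.0}, {"jaw": 0.4, "linear": [0.6, 0.0, -1.3], "twist": 0.0}, {"jaw": 0.4, "linear": [0.6, 0.0, -1.2], "twist": 0.0}, {"jaw": 0.4, "linear": [-0.1, -1.8, 0.2], "twist": 0.0}]
[{"jaw": 0.4, "linear": [-0.1, -1.8, 0.2], "twist": 0.0}, {"jaw": 0.4, "linear": [-0.1, -1.8, 0.2], "twist": 0.0}, {"jaw": 0.4, "linear": [-0.1, -1.8, 0.2], "twist": 0.0}, {"jaw": 0.4, "linear": [-0.1, -1.9, 0.2], "twist": 0.0}, {"jaw": 0.4, "linear": [-0.1, -1.8, 0.2], "twist": 0.0}, {"jaw": 0.4, "linear": [-0.1, -1.9, 0.2], "twist": 0.0}, {"jaw": 0.4, "linear": [-0.1, -1.8, 0.2], "twist": 0.0}, {"jaw": 0.4, "linear": [-0.1, -1.9, 0.2], "twist": 0.0}]
[{"jaw": 0.4, "linear": [-0.2, -1.8, 0.1], "twist": 0.0}, {"jaw": 0.4, "linear": [-0.1, -1.9, 0.2], "twist": 0.0}]
end [ 0.4381 -0.4526  0.1347] [[-0.446, 0.452, 0.773], [0.224, 0.892, -0.392], [-0.866, -0.001, -0.499]]
```

Call:
play_rows(commands=[{"jaw":0.4,"linear":[-0.6,0,-0.4],"twist":0},{"jaw":0.4,"linear":[-0.7,0,-0.4],"twist":0},{"jaw":0.4,"linear":[0,0,0],"twist":0},{"jaw":0.4,"linear":[0,0,0],"twist":0}])

```text
t: 12.92
ee_pos: [0.5678, -0.2918, 0.1284]
orientation: [0.201, 0.843, -0.117, 0.485]
wrist_force: [-0.1, -0.0, -1.9]
opening: 0.0485
grasp_force: 51.9
```

Call:
play_rows(commands=[{"jaw":0.4,"linear":[0.6,0,-1.2],"twist":0},{"jaw":0.4,"linear":[0.6,0,-1.2],"twist":0},{"jaw":0.4,"linear":[0.6,0,-1.2],"twist":0},{"jaw":0.4,"linear":[0.6,0,-1.3],"twist":0},{"jaw":0.4,"linear":[0.6,0,-1.2],"twist":0},{"jaw":0.4,"linear":[0,0,0],"twist":0}])

```text
t: 13.42
ee_pos: [0.5058, -0.2605, 0.1315]
orientation: [0.201, 0.843, -0.116, 0.485]
wrist_force: [0.1, -0.1, -1.3]
opening: 0.0483
grasp_force: 52.7
```

Call:
play_rows(commands=[{"jaw":0.4,"linear":[-0.1,-1.8,0.2],"twist":0},{"jaw":0.4,"linear":[-0.1,-1.8,0.2],"twist":0},{"jaw":0.4,"linear":[-0.1,-1.8,0.2],"twist":0},{"jaw":0.4,"linear":[-0.1,-1.8,0.2],"twist":0},{"jaw":0.4,"linear":[-0.1,-1.8,0.2],"twist":0},{"jaw":0.4,"linear":[-0.1,-1.8,0.2],"twist":0},{"jaw":0.4,"linear":[-0.1,-1.8,0.2],"twist":0},{"jaw":0.4,"linear":[-0.1,-1.8,0.2],"twist":0}])

```text
t: 14.08
ee_pos: [0.4577, -0.3988, 0.1309]
orientation: [0.201, 0.843, -0.116, 0.485]
wrist_force: [1.4, 0.3, -1.9]
opening: 0.0484
grasp_force: 52.8
```

```bash
python3 - <<'E'
from plan import *
o=readout.get_obs();print(o['t'],o['joint_pos'].round(3),o['ee_pos'],o['orientation'].round(3),o['opening'],o['grasp_force'],o['moment'])
im,d,W=grab('top');cv2.imwrite('pics/t3.png',im[...,::-1]);
plan([(.438,-.452,.130,0,2),(.438,-.452,.117,0,.4)],.4)
E
```

```text
14.0833 [-0.872 -0.601 -0.982  0.183  0.345 -0.212] [ 0.45769426 -0.39879573  0.13087931] [ 0.201  0.843 -0.116  0.485] 0.04837102653125679 52.79841721057892 [0.53781323 0.97682464 0.04776785]
[{"jaw": 0.4, "linear": [-0.1, -1.8, 0.2], "twist": 0.0}, {"jaw": 0.4, "linear": [-0.0, -1.8, 0.2], "twist": 0.0}, {"jaw": 0.4, "linear": [-0.1, -1.8, 0.2], "twist": 0.0}, {"jaw": 0.4, "linear": [0.3, -0.0, 0.2], "twist": 0.0}, {"jaw": 0.4, "linear": [0.3, -0.0, 0.2], "twist": 0.0}, {"jaw": 0.4, "linear": [0.3, -0.0, 0.1], "twist": 0.0}, {"jaw": 0.4, "linear": [0.2, -0.0, 0.2], "twist": 0.0}]
end [ 0.4385 -0.4521  0.117 ] [[-0.449, 0.454, 0.77], [0.226, 0.891, -0.393], [-0.865, -0.002, -0.502]]
```

View pics/t3.png

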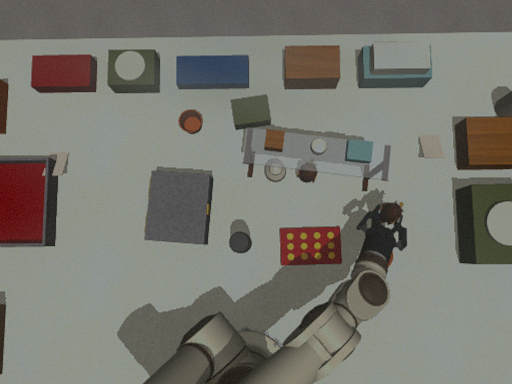

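The top view shows the owl clear of the shelf at (390,210), held upright with its beak at (402,205). The lid is shut, with the case centre at (180,205). I'll set the owl down on the open table to regrasp it.

Call:
play_rows(commands=[{"jaw":0.4,"linear":[-0.1,-1.8,0.2],"twist":0},{"jaw":0.4,"linear":[0,-1.8,0.2],"twist":0},{"jaw":0.4,"linear":[-0.1,-1.8,0.2],"twist":0},{"jaw":0.4,"linear":[0.3,0,0.2],"twist":0},{"jaw":0.4,"linear":[0.3,0,0.2],"twist":0},{"jaw":0.4,"linear":[0.3,0,0.1],"twist":0},{"jaw":0.4,"linear":[0.2,0,0.1],"twist":0},{"jaw":0.4,"linear":[0,0,0],"twist":0}])

```text
t: 14.8
ee_pos: [0.439, -0.4476, 0.1165]
orientation: [0.201, 0.843, -0.116, 0.485]
wrist_force: [0.5, -0.4, -2.6]
opening: 0.0486
grasp_force: 53.0
```

Call:
play_rows(commands=[{"jaw":0.4,"linear":[0.1,0,0.1],"twist":0},{"jaw":0.4,"linear":[0,0,0],"twist":0},{"jaw":0.4,"linear":[0,0,0],"twist":0}])

```text
t: 15.05
ee_pos: [0.4395, -0.4485, 0.1167]
orientation: [0.201, 0.843, -0.116, 0.485]
wrist_force: [-0.5, 0.5, -2.1]
opening: 0.0486
grasp_force: 53.0
```

Call:
play_rows(commands=[{"jaw":0.4,"linear":[0.2,0,0.1],"twist":0},{"jaw":0.4,"linear":[0,0,0],"twist":0},{"jaw":0.4,"linear":[0,0,0],"twist":0}])

```text
t: 15.3
ee_pos: [0.4393, -0.4487, 0.1147]
orientation: [0.201, 0.843, -0.117, 0.485]
wrist_force: [0.3, 0.1, -0.5]
opening: 0.0484
grasp_force: 53.1
```

Call:
play_rows(commands=[{"jaw":0.4,"linear":[0.1,0,0.1],"twist":0},{"jaw":0.4,"linear":[0,0,0],"twist":0},{"jaw":0.4,"linear":[0,0,0],"twist":0}])

```text
t: 15.55
ee_pos: [0.4401, -0.4493, 0.1149]
orientation: [0.2, 0.842, -0.117, 0.486]
wrist_force: [-0.3, 2.6, 4.9]
opening: 0.0485
grasp_force: 53.5
```

Call:
play_rows(commands=[{"jaw":0.6,"linear":[0,0,0],"twist":0},{"jaw":0.75,"linear":[0,0,0],"twist":0},{"jaw":1,"linear":[0,0,0],"twist":0},{"jaw":1,"linear":[0,0,0],"twist":0},{"jaw":1,"linear":[0,0,-1],"twist":0},{"jaw":1,"linear":[0,0,-2],"twist":0},{"jaw":1,"linear":[0,0,-3],"twist":0},{"jaw":1,"linear":[0,0,-3],"twist":0}])

```text
t: 16.22
ee_pos: [0.3694, -0.4125, 0.1572]
orientation: [0.201, 0.844, -0.116, 0.484]
wrist_force: [1.1, -1.3, 0.4]
opening: 0.0853
grasp_force: 0.0
```

Call:
play_rows(commands=[{"jaw":1,"linear":[0,0,-3],"twist":0},{"jaw":1,"linear":[-3,0,0],"twist":0},{"jaw":1,"linear":[-3,0,0],"twist":0},{"jaw":1,"linear":[-3,0,0],"twist":0},{"jaw":1,"linear":[-3,0,0],"twist":0}])

```text
t: 16.63
ee_pos: [0.4009, -0.4293, 0.2786]
orientation: [0.201, 0.843, -0.117, 0.485]
wrist_force: [-0.7, -0.5, 0.3]
opening: 0.085
grasp_force: 0.0
```

```bash
python3 - <<'E'
from plan import *
o=readout.get_obs();print(o['t'],o['joint_pos'].round(3),o['ee_pos'],o['orientation'].round(3))
im,d,W=grab('wrist');np.savez('/tmp/w4',im=im,W=W)
c0=np.array([.431,-.445]);m=(W[...,2]>.03)&(W[...,2]<.2)&(np.hypot(*(W[...,:2]-c0).transpose(2,0,1))<.06);P=W[m]
for a,b in((.02,.065),(.095,.12),(.12,.147)):
    k=P[(P[:,2]>a)&(P[:,2]<b)]
    if len(k)<20: continue
    A=np.c_[2*k[:,:2],np.ones(len(k))];s=np.linalg.lstsq(A,(k[:,:2]**2).sum(1),rcond=None)[0]
    print(a,len(k),s[:2],'r',np.sqrt(s[2]+s[0]**2+s[1]**2))
print('top',P[:,2].max())
E
```

```text
16.6333 [-1.042 -0.69  -0.73   0.563  0.487 -0.314] [ 0.40092165 -0.42932308  0.27863169] [ 0.201  0.843 -0.117  0.485]
0.095 1699 [ 0.43524512 -0.44762126] r 0.028135437985771474
0.12 2468 [ 0.43453065 -0.44712833] r 0.02735464311631655
top 0.18526454385299665
```

```bash
python3 - <<'E'
from plan import *
plan([(.42,-.38,.40,0,4),(.50,-.2552,.43,0,4)],1)
E
```

```text
[{"jaw": 1, "linear": [-2.4, 1.3, -1.6], "twist": 0.0}, {"jaw": 1, "linear": [-2.4, 1.3, -1.6], "twist": 0.0}, {"jaw": 1, "linear": [-2.4, 1.3, -1.6], "twist": 0.0}, {"jaw": 1, "linear": [-2.3, 1.3, -1.5], "twist": 0.0}, {"jaw": 1, "linear": [-0.9, 3.7, -0.1], "twist": 0.0}, {"jaw": 1, "linear": [-0.9, 3.7, -0.1], "twist": 0.0}, {"jaw": 1, "linear": [-0.8, 3.7, -0.0], "twist": 0.0}, {"jaw": 1, "linear": [-0.9, 3.7, -0.1], "twist": 0.0}]
end [ 0.5001 -0.2548  0.4303] [[-0.444, 0.452, 0.774], [0.219, 0.892, -0.395], [-0.869, -0.006, -0.495]]
```

Call:
play_rows(commands=[{"jaw":1,"linear":[-2.4,1.3,-1.6],"twist":0},{"jaw":1,"linear":[-2.4,1.3,-1.6],"twist":0},{"jaw":1,"linear":[-2.4,1.3,-1.6],"twist":0},{"jaw":1,"linear":[-2.3,1.3,-1.5],"twist":0},{"jaw":1,"linear":[-0.9,3.7,-0.1],"twist":0},{"jaw":1,"linear":[-0.9,3.7,-0.1],"twist":0},{"jaw":1,"linear":[-0.8,3.7,0],"twist":0},{"jaw":1,"linear":[-0.9,3.7,-0.1],"twist":0}])

```text
t: 17.35
ee_pos: [0.4986, -0.2528, 0.4227]
orientation: [0.201, 0.843, -0.117, 0.486]
wrist_force: [1.8, -2.2, -0.5]
opening: 0.0852
grasp_force: 0.0
```

Call:
play_rows(commands=[{"jaw":1,"linear":[0,0,0],"twist":0},{"jaw":1,"linear":[2,0,-3.5],"twist":0},{"jaw":1,"linear":[2,0,-3.5],"twist":0},{"jaw":1,"linear":[2,0,-3.5],"twist":0},{"jaw":1,"linear":[2,0,-3.5],"twist":0}])

```text
t: 17.77
ee_pos: [0.4216, -0.2156, 0.4661]
orientation: [0.205, 0.864, -0.107, 0.447]
wrist_force: [0.1, 0.2, 0.8]
opening: 0.0856
grasp_force: 0.0
```

```bash
python3 - <<'E'
from plan import *
o=readout.get_obs();print(o['t'],o['joint_pos'].round(3),o['ee_pos'],o['orientation'].round(3))
E
```

```text
17.7667 [-0.477 -0.846 -0.368  1.093  0.007 -0.006] [ 0.42156328 -0.21556242  0.46608731] [ 0.205  0.864 -0.107  0.447]
```

Call:
play_rows(commands=[{"jaw":1,"linear":[3.9,0,-2],"twist":0},{"jaw":1,"linear":[3.9,0,-2],"twist":0},{"jaw":1,"linear":[4,0,-1.8],"twist":0},{"jaw":1,"linear":[4,0,-1.6],"twist":0},{"jaw":1,"linear":[4.1,0,-1.4],"twist":0},{"jaw":1,"linear":[4.1,0,-1.2],"twist":0},{"jaw":1,"linear":[4.1,0,-1],"twist":0},{"jaw":1,"linear":[4.1,0,-0.8],"twist":0}])

```text
t: 18.43
ee_pos: [0.3208, -0.1754, 0.4382]
orientation: [0.216, 0.914, -0.076, 0.336]
wrist_force: [0.6, -0.6, -0.0]
opening: 0.0853
grasp_force: 0.0
```

```bash
python3 - <<'E'
from plan import *
o=readout.get_obs();print(o['t'],o['joint_pos'].round(3),o['ee_pos'],o['orientation'].round(3))
E
```

```text
18.4333 [-0.544 -0.847 -0.25   1.467  0.058 -0.06 ] [ 0.32081846 -0.1754273   0.43821944] [ 0.216  0.914 -0.076  0.336]
```

Call:
play_rows(commands=[{"jaw":1,"linear":[4.1,0.3,-1],"twist":0},{"jaw":1,"linear":[4.1,0.3,-0.9],"twist":0},{"jaw":1,"linear":[4.1,0.3,-0.8],"twist":0},{"jaw":1,"linear":[4.1,0.3,-0.7],"twist":0},{"jaw":1,"linear":[4.1,0.1,-0.6],"twist":0},{"jaw":1,"linear":[4.1,0.1,-0.4],"twist":0},{"jaw":1,"linear":[4.1,0.1,-0.3],"twist":0},{"jaw":1,"linear":[4.1,0.1,-0.2],"twist":0}])

```text
t: 19.1
ee_pos: [0.1757, -0.1455, 0.4285]
orientation: [0.213, 0.944, -0.034, 0.251]
wrist_force: [0.4, -0.8, -0.1]
opening: 0.0853
grasp_force: 0.0
```

```bash
python3 - <<'E'
from plan import *
o=readout.get_obs();print(o['t'],o['joint_pos'].round(3),o['ee_pos'],o['orientation'].round(3),Ro.from_quat(o['orientation']).as_matrix()[:,2].round(3))
E
```

```text
19.1 [-1.111 -0.847 -0.137  1.893  0.342 -0.6  ] [ 0.1757028  -0.14549809  0.42853342] [ 0.213  0.944 -0.034  0.251] [ 0.459 -0.171 -0.872]
```

```bash
python3 - <<'E'
from plan import *
plan([(.38,-.138,.40,0,4),(.45,-.165,.22,0,4)],1)
E
```

```text
[{"jaw": 1, "linear": [-2.4, 1.5, 2.0], "twist": 0.0}, {"jaw": 1, "linear": [-2.4, 1.5, 1.9], "twist": 0.0}, {"jaw": 1, "linear": [-2.4, 1.5, 2.0], "twist": 0.0}, {"jaw": 1, "linear": [-2.4, 1.5, 1.9], "twist": 0.0}, {"jaw": 1, "linear": [-2.4, 1.6, 2.0], "twist": 0.0}, {"jaw": 1, "linear": [-2.3, 1.5, 1.9], "twist": 0.0}, {"jaw": 1, "linear": [0.4, -0.1, 3.9], "twist": 0.0}, {"jaw": 1, "linear": [0.5, -0.0, 3.9], "twist": 0.0}]
[{"jaw": 1, "linear": [0.4, -0.1, 3.9], "twist": 0.0}, {"jaw": 1, "linear": [0.5, -0.0, 3.8], "twist": 0.0}, {"jaw": 1, "linear": [0.4, -0.1, 3.9], "twist": 0.0}]
end [ 0.45   -0.1652  0.22  ] [[-0.784, 0.418, 0.459], [0.384, 0.907, -0.171], [-0.487, 0.042, -0.872]]
```

Call:
play_rows(commands=[{"jaw":1,"linear":[-2.4,1.5,2.0],"twist":0},{"jaw":1,"linear":[-2.4,1.5,1.9],"twist":0},{"jaw":1,"linear":[-2.4,1.5,2.0],"twist":0},{"jaw":1,"linear":[-2.4,1.5,1.9],"twist":0},{"jaw":1,"linear":[-2.4,1.6,2.0],"twist":0},{"jaw":1,"linear":[-2.3,1.5,1.9],"twist":0},{"jaw":1,"linear":[0.4,-0.1,3.9],"twist":0},{"jaw":1,"linear":[0.5,0,3.9],"twist":0}])

```text
t: 19.77
ee_pos: [0.371, -0.1521, 0.3293]
orientation: [0.211, 0.945, -0.033, 0.247]
wrist_force: [0.5, -0.1, -0.1]
opening: 0.085
grasp_force: 0.0
```

Call:
play_rows(commands=[{"jaw":1,"linear":[0.4,-0.1,3.9],"twist":0},{"jaw":1,"linear":[0.5,0,3.8],"twist":0},{"jaw":1,"linear":[0.4,-0.1,3.9],"twist":0},{"jaw":1,"linear":[0,0,0],"twist":0}])

```text
t: 20.1
ee_pos: [0.409, -0.1684, 0.2125]
orientation: [0.213, 0.946, -0.032, 0.241]
wrist_force: [-0.6, -0.0, -0.5]
opening: 0.0857
grasp_force: 0.0
```

```bash
python3 - <<'E'
from plan import *
o=readout.get_obs();print(o['t'],o['joint_pos'].round(3),o['ee_pos'],o['orientation'].round(3),Ro.from_quat(o['orientation']).as_matrix().round(3))
E
```

```text
20.1 [-0.405 -0.688 -0.565  1.203  0.024  0.043] [ 0.40898071 -0.16838983  0.21248047] [ 0.213  0.946 -0.032  0.241] [[-0.793  0.419  0.442]
 [ 0.388  0.907 -0.164]
 [-0.47   0.041 -0.882]]
```

Call:
play_rows(commands=[{"jaw":1,"linear":[3.2,0.8,-1.6],"twist":0},{"jaw":1,"linear":[3.2,0.6,-1.6],"twist":0},{"jaw":1,"linear":[3.6,0,-1.8],"twist":0},{"jaw":1,"linear":[3.6,0,-1.6],"twist":0},{"jaw":1,"linear":[3.7,0,-1.4],"twist":0}])

```text
t: 20.52
ee_pos: [0.3188, -0.0973, 0.2444]
orientation: [0.216, 0.955, -0.03, 0.199]
wrist_force: [0.9, 0.7, 0.3]
opening: 0.0855
grasp_force: 0.0
```

```bash
python3 - <<'E'
from plan import *
o=readout.get_obs();print(o['t'],o['joint_pos'].round(3),o['ee_pos'],o['orientation'].round(3),Ro.from_quat(o['orientation']).as_matrix()[:,2].round(3))
E
```

```text
20.5167 [-0.259 -0.847 -0.535  1.479 -0.045  0.177] [ 0.31882787 -0.09731244  0.2444277 ] [ 0.216  0.955 -0.03   0.199] [ 0.368 -0.144 -0.919]
```

Call:
play_rows(commands=[{"jaw":1,"linear":[4,-0.6,-0.8],"twist":0},{"jaw":1,"linear":[4,-0.6,-0.8],"twist":0},{"jaw":1,"linear":[4,-0.4,-0.6],"twist":0},{"jaw":1,"linear":[4,-0.2,-0.4],"twist":0}])

```text
t: 20.85
ee_pos: [0.2636, -0.0597, 0.255]
orientation: [0.221, 0.965, -0.033, 0.14]
wrist_force: [0.2, 0.3, 0.0]
opening: 0.0857
grasp_force: 0.0
```

```bash
python3 - <<'E'
from plan import *
o=readout.get_obs();print(o['t'],o['joint_pos'].round(3),o['ee_pos'],o['orientation'].round(3),Ro.from_quat(o['orientation']).as_matrix()[:,2].round(3))
E
```

```text
20.85 [-0.13  -0.847 -0.477  1.668 -0.091  0.309] [ 0.26357048 -0.05973728  0.25502459] [ 0.221  0.965 -0.033  0.14 ] [ 0.255 -0.125 -0.959]
```

```bash
python3 - <<'E'
from plan import *
plan([(.33,-.16,.22,0,4),(.28,-.136,.215,0,4),(.24,-.117,.21,0,4),(.20,-.098,.21,0,4),(.16,-.08,.21,0,4)],1)
E
```

```text
[{"jaw": 1, "linear": [-2.2, -1.5, 1.6], "twist": 0.0}, {"jaw": 1, "linear": [-2.2, -1.5, 1.6], "twist": 0.0}, {"jaw": 1, "linear": [-2.3, -1.6, 1.6], "twist": 0.0}, {"jaw": 1, "linear": [-2.2, -1.5, 1.5], "twist": 0.0}, {"jaw": 1, "linear": [2.7, -0.0, -0.5], "twist": 0.0}, {"jaw": 1, "linear": [2.7, -0.0, -0.6], "twist": 0.0}, {"jaw": 1, "linear": [2.2, -0.0, -0.4], "twist": 0.0}, {"jaw": 1, "linear": [2.2, -0.1, -0.4], "twist": 0.0}]
[{"jaw": 1, "linear": [2.1, -0.0, -0.6], "twist": 0.0}, {"jaw": 1, "linear": [2.2, -0.0, -0.6], "twist": 0.0}, {"jaw": 1, "linear": [2.1, -0.1, -0.6], "twist": 0.0}, {"jaw": 1, "linear": [2.1, -0.0, -0.7], "twist": 0.0}]
end [ 0.1598 -0.0796  0.2102] [[-0.863, 0.436, 0.255], [0.418, 0.9, -0.125], [-0.284, -0.001, -0.959]]
```

Call:
play_rows(commands=[{"jaw":1,"linear":[-2.2,-1.5,1.6],"twist":0},{"jaw":1,"linear":[-2.2,-1.5,1.6],"twist":0},{"jaw":1,"linear":[-2.3,-1.6,1.6],"twist":0},{"jaw":1,"linear":[-2.2,-1.5,1.5],"twist":0},{"jaw":1,"linear":[0,0,0],"twist":0}])

```text
t: 21.27
ee_pos: [0.3321, -0.1622, 0.2171]
orientation: [0.221, 0.965, -0.033, 0.139]
wrist_force: [-0.5, 0.7, -0.4]
opening: 0.0852
grasp_force: 0.0
```

Call:
play_rows(commands=[{"jaw":1,"linear":[4,0,-0.8],"twist":0},{"jaw":1,"linear":[4,0,-0.6],"twist":0},{"jaw":1,"linear":[4,0,-0.4],"twist":0},{"jaw":1,"linear":[4,0,-0.2],"twist":0}])

```text
t: 21.6
ee_pos: [0.2353, -0.1131, 0.2149]
orientation: [0.222, 0.969, -0.025, 0.106]
wrist_force: [-0.6, -0.2, 0.7]
opening: 0.0851
grasp_force: 0.0
```

```bash
python3 - <<'E'
from plan import *
o=readout.get_obs();print(o['t'],o['joint_pos'].round(3),o['ee_pos'],o['orientation'].round(3),Ro.from_quat(o['orientation']).as_matrix().round(3))
E
```

```text
21.6 [-0.445 -0.847 -0.547  1.654 -0.003  0.004] [ 0.23530344 -0.11306672  0.21486406] [ 0.222  0.969 -0.025  0.106] [[-0.879  0.435  0.194]
 [ 0.424  0.9   -0.095]
 [-0.216 -0.002 -0.976]]
```

Call:
play_rows(commands=[{"jaw":1,"linear":[4,0,0.8],"twist":0},{"jaw":1,"linear":[4,0,0.6],"twist":0},{"jaw":1,"linear":[4,0,0.4],"twist":0},{"jaw":1,"linear":[4,0,0.2],"twist":0}])

```text
t: 21.93
ee_pos: [0.1901, -0.0898, 0.2061]
orientation: [0.223, 0.974, -0.012, 0.046]
wrist_force: [0.1, -0.0, 0.9]
opening: 0.0854
grasp_force: 0.0
```

```bash
python3 - <<'E'
from plan import *
o=readout.get_obs();print(o['t'],o['joint_pos'].round(3),o['ee_pos'],o['orientation'].round(3),Ro.from_quat(o['orientation']).as_matrix().round(3))
E
```

```text
21.9333 [-0.436 -0.847 -0.548  1.775 -0.004  0.014] [ 0.19008873 -0.0898429   0.20614281] [ 0.223  0.974 -0.012  0.046] [[-0.897  0.435  0.084]
 [ 0.432  0.901 -0.044]
 [-0.095 -0.003 -0.995]]
```

Call:
play_rows(commands=[{"jaw":1,"linear":[4,0,0.4],"twist":0},{"jaw":1,"linear":[4,0,0.3],"twist":0},{"jaw":1,"linear":[3.5,0,0.3],"twist":0}])

```text
t: 22.18
ee_pos: [0.1536, -0.07, 0.2188]
orientation: [0.223, 0.975, -0.004, 0.005]
wrist_force: [-0.9, -0.5, 0.0]
opening: 0.0852
grasp_force: 0.0
```

```bash
python3 - <<'E'
from plan import *
o=readout.get_obs();print(o['t'],o['joint_pos'].round(3),o['ee_pos'],o['orientation'].round(4),Ro.from_quat(o['orientation']).as_matrix().round(3))
plan([(.34,-.28,.30,-10,4),(.434,-.447,.30,-10,4)],1)
E
```

```text
22.1833 [-0.418 -0.848 -0.518  1.89  -0.006  0.031] [ 0.15360065 -0.06999808  0.21875599] [ 0.223   0.9748 -0.0038  0.0047] [[-0.9    0.435  0.008]
 [ 0.435  0.9   -0.009]
 [-0.011 -0.005 -1.   ]]
[{"jaw": 1, "linear": [-3.3, -1.4, -1.0], "twist": -1.2}, {"jaw": 1, "linear": [-3.2, -1.4, -1.0], "twist": -1.2}, {"jaw": 1, "linear": [-3.2, -1.5, -1.0], "twist": -1.2}, {"jaw": 1, "linear": [-3.2, -1.6, -1.0], "twist": -1.2}, {"jaw": 1, "linear": [-3.1, -1.6, -0.9], "twist": -1.2}, {"jaw": 1, "linear": [-3.1, -1.7, -1.0], "twist": -1.2}, {"jaw": 1, "linear": [-3.0, -1.7, -0.9], "twist": -1.2}, {"jaw": 1, "linear": [-3.0, -1.8, -1.0], "twist": -1.2}]
[{"jaw": 1, "linear": [-2.7, -2.7, 0.0], "twist": -2.0}, {"jaw": 1, "linear": [-2.7, -2.8, 0.1], "twist": -2.0}, {"jaw": 1, "linear": [-2.5, -2.9, 0.0], "twist": -2.0}, {"jaw": 1, "linear": [-2.5, -2.9, 0.1], "twist": -2.0}, {"jaw": 1, "linear": [-2.3, -3.0, 0.0], "twist": -2.0}]
end [ 0.4339 -0.4467  0.3004] [[-0.994, 0.108, 0.008], [0.108, 0.994, -0.009], [-0.008, -0.009, -1.0]]
```

```bash
python3 - <<'E'
from plan import *
plan([(.34,-.28,.30,0,4.1),(.434,-.446,.27,0,4),(.434,-.446,.20,0,3)],1)
E
```

```text
[{"jaw": 1, "linear": [-3.3, -1.4, -1.0], "twist": 0.0}, {"jaw": 1, "linear": [-3.2, -1.3, -1.0], "twist": 0.0}, {"jaw": 1, "linear": [-3.3, -1.4, -1.0], "twist": 0.0}, {"jaw": 1, "linear": [-3.2, -1.3, -1.0], "twist": 0.0}, {"jaw": 1, "linear": [-3.3, -1.4, -0.9], "twist": 0.0}, {"jaw": 1, "linear": [-3.2, -1.3, -1.0], "twist": 0.0}, {"jaw": 1, "linear": [-3.3, -1.4, -0.9], "twist": 0.0}, {"jaw": 1, "linear": [-3.2, -1.3, -1.0], "twist": 0.0}]
[{"jaw": 1, "linear": [-3.1, -2.2, 0.6], "twist": 0.0}, {"jaw": 1, "linear": [-3.1, -2.2, 0.7], "twist": 0.0}, {"jaw": 1, "linear": [-3.2, -2.2, 0.6], "twist": 0.0}, {"jaw": 1, "linear": [-3.1, -2.1, 0.7], "twist": 0.0}, {"jaw": 1, "linear": [-3.2, -2.2, 0.6], "twist": 0.0}, {"jaw": 1, "linear": [0.0, 0.0, 2.3], "twist": 0.0}, {"jaw": 1, "linear": [0.1, 0.0, 2.4], "twist": 0.0}, {"jaw": 1, "linear": [0.0, 0.0, 2.3], "twist": 0.0}]
end [ 0.434  -0.4465  0.2004] [[-0.9, 0.435, 0.008], [0.435, 0.9, -0.009], [-0.011, -0.005, -1.0]]
```

Call:
play_rows(commands=[{"jaw":1,"linear":[-3.3,-1.4,-1.0],"twist":0},{"jaw":1,"linear":[-3.2,-1.3,-1.0],"twist":0},{"jaw":1,"linear":[-3.3,-1.4,-1.0],"twist":0},{"jaw":1,"linear":[-3.2,-1.3,-1.0],"twist":0},{"jaw":1,"linear":[-3.3,-1.4,-0.9],"twist":0},{"jaw":1,"linear":[-3.2,-1.3,-1.0],"twist":0},{"jaw":1,"linear":[-3.3,-1.4,-0.9],"twist":0},{"jaw":1,"linear":[-3.2,-1.3,-1.0],"twist":0}])

```text
t: 22.85
ee_pos: [0.342, -0.2814, 0.3004]
orientation: [0.223, 0.975, -0.004, 0.005]
wrist_force: [-0.2, 1.4, -0.5]
opening: 0.0859
grasp_force: 0.0
```

Call:
play_rows(commands=[{"jaw":1,"linear":[-3.1,-2.2,0.2],"twist":0},{"jaw":1,"linear":[-3.1,-2.2,0.2],"twist":0},{"jaw":1,"linear":[-3.2,-2.2,0.2],"twist":0},{"jaw":1,"linear":[-3.1,-2.1,0.2],"twist":0},{"jaw":1,"linear":[-3.2,-2.2,0.2],"twist":0},{"jaw":1,"linear":[0,0,0],"twist":0}])

```text
t: 23.35
ee_pos: [0.4376, -0.4513, 0.2856]
orientation: [0.224, 0.975, -0.002, 0.002]
wrist_force: [0.3, -0.3, -2.6]
opening: 0.0854
grasp_force: 0.0
```

```bash
python3 - <<'E'
from plan import *
o=readout.get_obs();print(o['joint_pos'].round(3),o['ee_pos'])
im,d,W=grab('wrist');cv2.imwrite('pics/w5.png',im[...,::-1])
c=np.array([.434,-.446]);v=W[...,:2]-c;r=np.hypot(v[...,0],v[...,1])
k=W[(W[...,2]>.172)&(W[...,2]<.19)&(r<.05)];print('crown',len(k),k.mean(0),k.min(0),k.max(0))
k=W[(W[...,2]>.13)&(W[...,2]<.155)&(r<.05)&(r>.028)];a=np.degrees(np.arctan2(*(k[:,1::-1]-c).T[::1]));print(np.histogram(a,bins=np.arange(-180,181,15))[0])
plan([(.434,-.446,.20,0,3),(.434,-.446,.127,0,2)],1)
E
```

```text
[-8.000e-01  3.080e-01  5.240e-01  1.781e+00 -1.000e-03 -3.490e-01] [ 0.43763049 -0.45130195  0.28560986]
crown 1066 [ 0.43285828 -0.44537878  0.17744581] [ 0.41724915 -0.46288371  0.17204394] [ 0.45260206 -0.42929902  0.18579315]
[  0   0   0   0   0   0   0   0 102  28   0   0   0   0   0   0   0   0
   0   0   0   0   0   0]
[{"jaw": 1, "linear": [0.1, 0.1, 2.9], "twist": 0.0}, {"jaw": 1, "linear": [0.1, 0.0, 2.9], "twist": 0.0}, {"jaw": 1, "linear": [0.2, 0.1, 2.9], "twist": 0.0}, {"jaw": 1, "linear": [0.0, 0.0, 1.8], "twist": 0.0}, {"jaw": 1, "linear": [0.0, 0.0, 1.8], "twist": 0.0}, {"jaw": 1, "linear": [0.0, 0.0, 1.9], "twist": 0.0}, {"jaw": 1, "linear": [0.0, 0.0, 1.8], "twist": 0.0}]
end [ 0.4342 -0.4462  0.1275] [[-0.9, 0.436, 0.004], [0.436, 0.9, -0.005], [-0.006, -0.003, -1.0]]
```

View pics/w5.png

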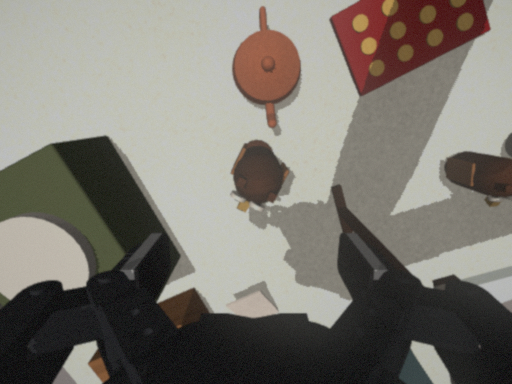

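The wrist view from above shows the owl standing at (258,172) with its beak at (243,205). The teapot at (268,65) and the tray are undisturbed. I'll recompute the beak yaw, because my histogram mixed up the axes.

```bash
python3 - <<'E'
from plan import *
im,d,W=grab('wrist')
c=np.array([.433,-.4455]);v=W[...,:2]-c;r=np.hypot(v[...,0],v[...,1])
A=np.degrees(np.arctan2(v[...,1],v[...,0]))
hsv=cv2.cvtColor(im,cv2.COLOR_RGB2HSV).astype(int)
m=(W[...,2]>.13)&(W[...,2]<.16)&(r<.04)&(r>.029);print(m.sum(),np.median(A[m]),np.percentile(A[m],[5,95]))
y=(W[...,2]>.12)&(r<.045)&(hsv[...,2]>110);print('bright',y.sum(),np.median(A[y]),W[y].mean(0))
m=(W[...,2]>.09)&(W[...,2]<.14)&(r>.0255)&(r<.03);print(np.histogram(A[m],bins=np.arange(-180,181,20))[0])
E
```

```text
114 -52.56280414103756 [-177.86430812   74.26220147]
bright 425 -54.90486437207887 [ 0.43896173 -0.45719283  0.17568094]
[ 5  7  6  0  0  0  0  0  0  0  0  1 41  0  0  0  0  6]
```

Call:
play_rows(commands=[{"jaw":1,"linear":[0.1,0.1,2.9],"twist":0},{"jaw":1,"linear":[0.1,0,2.9],"twist":0},{"jaw":1,"linear":[0.2,0.1,2.9],"twist":0},{"jaw":1,"linear":[0,0,0],"twist":0}])

```text
t: 23.78
ee_pos: [0.431, -0.441, 0.2006]
orientation: [0.223, 0.975, -0.002, 0.002]
wrist_force: [-0.3, 1.1, -0.7]
opening: 0.0854
grasp_force: 0.0
```

Call:
play_rows(commands=[{"jaw":1,"linear":[-0.3,-0.3,1.8],"twist":0},{"jaw":1,"linear":[0,0,1.8],"twist":0},{"jaw":1,"linear":[0,0,1.8],"twist":0},{"jaw":1,"linear":[0,0,1.8],"twist":0},{"jaw":1,"linear":[0,0,0],"twist":0}])

```text
t: 24.2
ee_pos: [0.4345, -0.4474, 0.1329]
orientation: [0.223, 0.975, -0.003, 0.004]
wrist_force: [-0.1, 0.7, 0.1]
opening: 0.0853
grasp_force: 0.0
```

Call:
play_rows(commands=[{"jaw":0.7,"linear":[0,0,0],"twist":0},{"jaw":0.5,"linear":[0,0,0],"twist":0},{"jaw":0.4,"linear":[0,0,0],"twist":0},{"jaw":0.4,"linear":[0,0,0],"twist":0},{"jaw":0.4,"linear":[0,0,0],"twist":0}], squeeze=50)

```text
t: 24.62
ee_pos: [0.4359, -0.4491, 0.1363]
orientation: [0.223, 0.975, -0.005, 0.007]
wrist_force: [-0.2, 1.6, 7.1]
opening: 0.0483
grasp_force: 51.4
```

Call:
play_rows(commands=[{"jaw":0.4,"linear":[0,0,-1],"twist":0},{"jaw":0.4,"linear":[0,0,-2],"twist":0},{"jaw":0.4,"linear":[0,0,-3],"twist":0},{"jaw":0.4,"linear":[0,0,-3],"twist":0},{"jaw":0.4,"linear":[0,0,-3],"twist":0},{"jaw":0.4,"linear":[0,0,-3],"twist":0},{"jaw":0.4,"linear":[0,0,-3],"twist":0}])

```text
t: 25.2
ee_pos: [0.4332, -0.4463, 0.3159]
orientation: [0.223, 0.975, -0.004, 0.005]
wrist_force: [0.6, -1.4, -1.1]
opening: 0.048
grasp_force: 52.3
```

```bash
python3 - <<'E'
from plan import *
o=readout.get_obs();print(o['joint_pos'].round(3),o['ee_pos'],o['moment'])
im,d,W=grab('top')
m=(abs(W[...,2]-.09)<.007)&(W[...,0]>.34)&(W[...,0]<.61)&(W[...,1]>.08)&(W[...,1]<.33)
m=cv2.morphologyEx(m.astype(np.uint8),cv2.MORPH_OPEN,np.ones((3,3)))>0
P=W[m];print(len(P),P.mean(0).round(4),cv2.minAreaRect((P[:,:2]*1000).astype(np.float32)))
plan([(.36,-.2,.32,-15,3),(.38,.02,.32,-20,3),(.477,.192,.31,-15,3)],.4)
E
```

```text
[-8.000e-01  3.070e-01  5.850e-01  1.834e+00 -1.000e-03 -3.500e-01] [ 0.43320755 -0.44631486  0.31594644] [-0.03008906  0.00212269  0.03338745]
3995 [0.4758 0.1963 0.0904] ((476.7844543457031, 196.02609252929688), (175.4081573486328, 200.39007568359375), 85.0547866821289)
[{"jaw": 0.4, "linear": [1.9, 2.1, -0.0], "twist": -1.7}, {"jaw": 0.4, "linear": [1.9, 2.2, -0.0], "twist": -1.7}, {"jaw": 0.4, "linear": [1.8, 2.2, -0.0], "twist": -1.7}, {"jaw": 0.4, "linear": [1.7, 2.3, -0.0], "twist": -1.7}, {"jaw": 0.4, "linear": [1.7, 2.3, -0.1], "twist": -1.7}, {"jaw": 0.4, "linear": [1.6, 2.4, -0.0], "twist": -1.7}, {"jaw": 0.4, "linear": [1.5, 2.4, -0.1], "twist": -1.7}, {"jaw": 0.4, "linear": [1.4, 2.5, -0.0], "twist": -1.7}]
[{"jaw": 0.4, "linear": [1.4, 2.5, -0.1], "twist": -1.7}, {"jaw": 0.4, "linear": [0.3, 2.7, -0.0], "twist": -2.5}, {"jaw": 0.4, "linear": [0.1, 2.8, -0.0], "twist": -2.5}, {"jaw": 0.4, "linear": [0.0, 2.8, -0.0], "twist": -2.5}, {"jaw": 0.4, "linear": [-0.1, 2.7, -0.1], "twist": -2.5}, {"jaw": 0.4, "linear": [-0.2, 2.8, -0.0], "twist": -2.5}, {"jaw": 0.4, "linear": [-0.4, 2.7, -0.1], "twist": -2.5}, {"jaw": 0.4, "linear": [-0.4, 2.7, -0.0], "twist": -2.5}]
[{"jaw": 0.4, "linear": [-0.6, 2.7, -0.1], "twist": -2.5}, {"jaw": 0.4, "linear": [-1.8, 2.2, 0.1], "twist": -2.1}, {"jaw": 0.4, "linear": [-1.8, 2.1, 0.1], "twist": -2.1}, {"jaw": 0.4, "linear": [-1.9, 2.1, 0.1], "twist": -2.1}, {"jaw": 0.4, "linear": [-2.0, 2.0, 0.1], "twist": -2.1}, {"jaw": 0.4, "linear": [-2.1, 1.9, 0.2], "twist": -2.1}, {"jaw": 0.4, "linear": [-2.2, 1.8, 0.1], "twist": -2.1}, {"jaw": 0.4, "linear": [-2.2, 1.8, 0.2], "twist": -2.1}]
end [0.477  0.1922 0.3097] [[-0.912, -0.41, 0.014], [-0.411, 0.912, -0.016], [-0.006, -0.02, -1.0]]
```

Call:
play_rows(commands=[{"jaw":0.4,"linear":[1.9,2.1,-0.4],"twist":-1.7},{"jaw":0.4,"linear":[1.9,2.2,-0.4],"twist":-1.7},{"jaw":0.4,"linear":[1.8,2.2,-0.4],"twist":-1.7},{"jaw":0.4,"linear":[1.7,2.3,-0.4],"twist":-1.7},{"jaw":0.4,"linear":[1.7,2.3,-0.4],"twist":-1.7},{"jaw":0.4,"linear":[1.6,2.4,-0.4],"twist":-1.7},{"jaw":0.4,"linear":[1.5,2.4,-0.4],"twist":-1.7},{"jaw":0.4,"linear":[1.4,2.5,0],"twist":-1.7}])

```text
t: 25.92
ee_pos: [0.3678, -0.2258, 0.3401]
orientation: [0.105, 0.994, -0.005, 0.006]
wrist_force: [0.8, 0.3, -1.5]
opening: 0.0482
grasp_force: 52.5
```

Call:
play_rows(commands=[{"jaw":0.4,"linear":[1.4,2.5,-0.1],"twist":-1.7},{"jaw":0.4,"linear":[0.3,2.7,0],"twist":-2.5},{"jaw":0.4,"linear":[0.1,2.8,0],"twist":-2.5},{"jaw":0.4,"linear":[0,2.8,0],"twist":-2.5},{"jaw":0.4,"linear":[-0.1,2.7,-0.1],"twist":-2.5},{"jaw":0.4,"linear":[-0.2,2.8,0],"twist":-2.5},{"jaw":0.4,"linear":[-0.4,2.7,-0.1],"twist":-2.5},{"jaw":0.4,"linear":[-0.4,2.7,0],"twist":-2.5}])

```text
t: 26.58
ee_pos: [0.3768, -0.0062, 0.3406]
orientation: [-0.062, 0.998, -0.005, 0.005]
wrist_force: [0.4, 0.6, -2.5]
opening: 0.0482
grasp_force: 52.4
```

Call:
play_rows(commands=[{"jaw":0.4,"linear":[-0.6,2.7,-0.1],"twist":-2.5},{"jaw":0.4,"linear":[-1.8,2.2,0.1],"twist":-2.1},{"jaw":0.4,"linear":[-1.8,2.1,0.1],"twist":-2.1},{"jaw":0.4,"linear":[-1.9,2.1,0.1],"twist":-2.1},{"jaw":0.4,"linear":[-2.0,2.0,0.1],"twist":-2.1},{"jaw":0.4,"linear":[-2.1,1.9,0.2],"twist":-2.1},{"jaw":0.4,"linear":[-2.2,1.8,0.1],"twist":-2.1},{"jaw":0.4,"linear":[-2.2,1.8,0.2],"twist":-2.1}])

```text
t: 27.25
ee_pos: [0.4772, 0.1937, 0.3311]
orientation: [-0.211, 0.977, -0.006, 0.004]
wrist_force: [0.4, -0.1, -2.3]
opening: 0.0484
grasp_force: 52.5
```

```bash
python3 - <<'E'
from plan import *
o=readout.get_obs();print(o['t'],o['joint_pos'].round(3),o['ee_pos'],o['moment'])
im,d,W=grab('top');c=o['ee_pos'][:2]
v=W[...,:2]-c;r=np.hypot(v[...,0],v[...,1]);hsv=cv2.cvtColor(im,cv2.COLOR_RGB2HSV).astype(int)
cv2.imwrite('pics/t6.png',cv2.resize(im[150:260,120:260,::-1],None,fx=5,fy=5,interpolation=cv2.INTER_CUBIC))
plan([(.476,.193,.25,0,2.5),(.476,.193,.232,0,1)],.4)
E
```

```text
27.25 [ 0.392  0.054  0.323  1.835 -0.013 -0.033] [0.47720897 0.19365309 0.33114014] [-0.01993472 -0.04450709 -0.02194616]
[{"jaw": 0.4, "linear": [0.1, -0.0, 2.0], "twist": 0.0}, {"jaw": 0.4, "linear": [0.1, -0.1, 2.0], "twist": 0.0}, {"jaw": 0.4, "linear": [0.1, -0.0, 1.9], "twist": 0.0}, {"jaw": 0.4, "linear": [0.2, -0.1, 2.0], "twist": 0.0}, {"jaw": 0.4, "linear": [-0.0, 0.0, 0.9], "twist": 0.0}, {"jaw": 0.4, "linear": [-0.0, 0.1, 0.9], "twist": 0.0}]
end [0.4757 0.1932 0.2319] [[-0.909, -0.416, 0.008], [-0.416, 0.909, -0.009], [-0.003, -0.011, -1.0]]
```

View pics/t6.png

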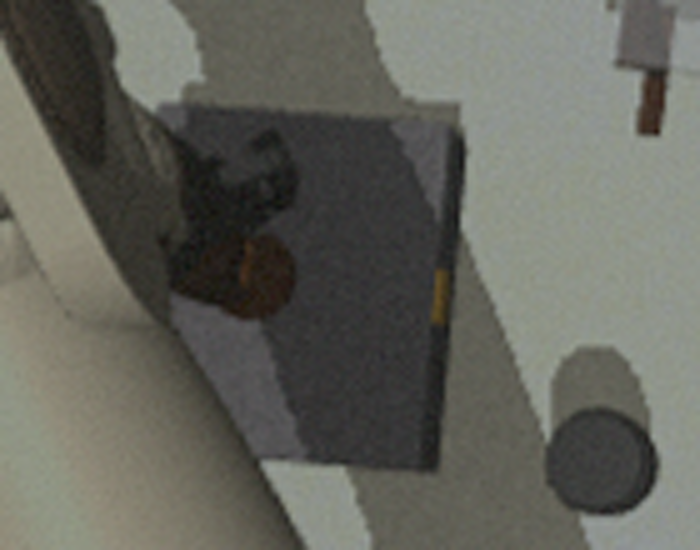

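The crop shows the owl held above the closed lid with its foot at (265,275). The lid spans x 165–460 and the caddy stands clear at (600,460). I'll lower it slowly.

Call:
play_rows(commands=[{"jaw":0.4,"linear":[0.1,0,2],"twist":0},{"jaw":0.4,"linear":[0.1,-0.1,2],"twist":0},{"jaw":0.4,"linear":[0.1,0,2],"twist":0},{"jaw":0.4,"linear":[0.1,0,2],"twist":0},{"jaw":0.4,"linear":[0,0,1],"twist":0},{"jaw":0.4,"linear":[0,0,0.7],"twist":0},{"jaw":0.4,"linear":[0,0,0],"twist":0}])

```text
t: 27.88
ee_pos: [0.4741, 0.1887, 0.2327]
orientation: [-0.21, 0.978, -0.006, 0.002]
wrist_force: [0.2, 0.5, -1.2]
opening: 0.0483
grasp_force: 52.4
```

Call:
play_rows(commands=[{"jaw":0.4,"linear":[0,0,0.2],"twist":0},{"jaw":0.4,"linear":[0,0,0.2],"twist":0},{"jaw":0.4,"linear":[0,0,0],"twist":0},{"jaw":0.4,"linear":[0,0,0],"twist":0}])

```text
t: 28.22
ee_pos: [0.4747, 0.1889, 0.2298]
orientation: [-0.21, 0.978, -0.006, 0.003]
wrist_force: [-0.1, -0.6, -2.2]
opening: 0.0485
grasp_force: 52.5
```

Call:
play_rows(commands=[{"jaw":0.4,"linear":[-0.2,0.3,0.2],"twist":0},{"jaw":0.4,"linear":[0,0,0],"twist":0},{"jaw":0.4,"linear":[0,0,0],"twist":0}])

```text
t: 28.47
ee_pos: [0.4751, 0.1926, 0.2271]
orientation: [-0.21, 0.978, -0.006, 0.003]
wrist_force: [0.2, -1.1, -2.1]
opening: 0.048
grasp_force: 52.5
```

Call:
play_rows(commands=[{"jaw":0.4,"linear":[0,0,0.2],"twist":0},{"jaw":0.4,"linear":[0,0,0],"twist":0},{"jaw":0.4,"linear":[0,0,0],"twist":0}])

```text
t: 28.72
ee_pos: [0.4753, 0.1925, 0.2263]
orientation: [-0.21, 0.978, -0.006, 0.004]
wrist_force: [-0.7, -0.4, 5.3]
opening: 0.048
grasp_force: 53.2
```

Call:
play_rows(commands=[{"jaw":0.6,"linear":[0,0,0],"twist":0},{"jaw":0.75,"linear":[0,0,0],"twist":0},{"jaw":1,"linear":[0,0,0],"twist":0},{"jaw":1,"linear":[0,0,0],"twist":0},{"jaw":1,"linear":[0,0,-1.5],"twist":0},{"jaw":1,"linear":[0,0,-3],"twist":0},{"jaw":1,"linear":[0,0,-4],"twist":0},{"jaw":1,"linear":[0,0,-4],"twist":0}])

```text
t: 29.38
ee_pos: [0.4735, 0.1933, 0.351]
orientation: [-0.21, 0.978, -0.006, 0.002]
wrist_force: [0.9, 0.0, 1.4]
opening: 0.0853
grasp_force: 0.0
```

Call:
play_rows(commands=[{"jaw":1,"linear":[3,0,-2],"twist":0},{"jaw":1,"linear":[4,0,0],"twist":0},{"jaw":1,"linear":[4,0,0],"twist":0},{"jaw":1,"linear":[0,0,0],"twist":0},{"jaw":1,"linear":[0,0,0],"twist":0}])

```text
t: 29.8
ee_pos: [0.3723, 0.148, 0.3711]
orientation: [-0.21, 0.978, -0.005, 0.005]
wrist_force: [0.1, 0.2, 0.3]
opening: 0.0853
grasp_force: 0.0
```

```bash
python3 - <<'E'
from plan import *
o=readout.get_obs();print(o['t'],o['ee_pos'],o['wrist_force'])
im,d,W=grab('wrist');cv2.imwrite('pics/w7.png',im[...,::-1])
c=np.array([.475,.1925])
v=W[...,:2]-c;r=np.hypot(v[...,0],v[...,1])
k=W[(W[...,2]>.262)&(W[...,2]<.28)&(r<.05)];print('crown',len(k),k.mean(0) if len(k) else '')
k=W[(W[...,2]>.18)&(W[...,2]<.235)&(r<.05)]
if len(k)>50:
    A=np.c_[2*k[:,:2],np.ones(len(k))];s=np.linalg.lstsq(A,(k[:,:2]**2).sum(1),rcond=None)[0];print('axis',s[:2]);c=s[:2]
v=W[...,:2]-c;r=np.hypot(v[...,0],v[...,1]);A=np.degrees(np.arctan2(v[...,1],v[...,0]))
m=(W[...,2]>.22)&(W[...,2]<.25)&(r<.04)&(r>.0295);print(m.sum(),np.histogram(A[m],bins=np.arange(-180,181,20))[0])
y=(W[...,2]>.21)&(r<.045)&(im.max(-1)>110);print('bright',y.sum(),np.median(A[y]))
im,d,W=grab('top')
m=(abs(W[...,2]-.09)<.007)&(W[...,0]>.34)&(W[...,0]<.61)&(W[...,1]>.08)&(W[...,1]<.33)
m=cv2.morphologyEx(m.astype(np.uint8),cv2.MORPH_OPEN,np.ones((3,3)))>0
P=W[m];print(len(P),cv2.minAreaRect((P[:,:2]*1000).astype(np.float32)))
E
```

```text
29.8 [0.37233452 0.14804731 0.37105893] [0.11209165 0.16252767 0.32765716]
crown 863 [0.46838039 0.19110578 0.26752387]
axis [0.47227412 0.19209837]
78 [ 0  0 41  1  0  0  0  0  1  7  0  0  0  0  2 26  0  0]
bright 103 14.265349294284844
2330 ((476.76959228515625, 194.48109436035156), (174.5242156982422, 200.24453735351562), 85.06326293945312)
```

View pics/w7.png

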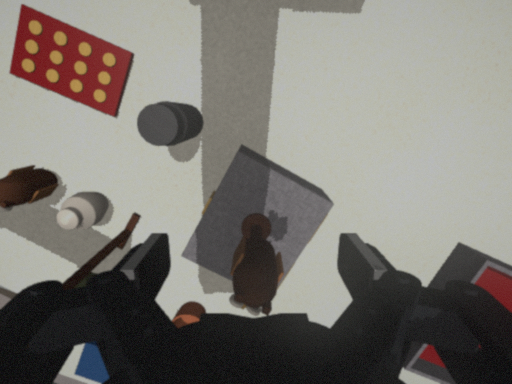

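The owl stands upright at (257,265) on the shut lid. The ear tufts at (238,302) and (267,308) suggest its yaw is somewhat past the case's x axis, so I'll check from above.

Call:
play_rows(commands=[{"jaw":1,"linear":[-4,0,-2],"twist":0},{"jaw":1,"linear":[-4,0,-2],"twist":0},{"jaw":1,"linear":[-4,0,-1],"twist":0},{"jaw":1,"linear":[-4,0,0],"twist":0},{"jaw":1,"linear":[-2,0,0],"twist":0},{"jaw":1,"linear":[0,0,0],"twist":0},{"jaw":1,"linear":[0,0,0],"twist":0}])

```text
t: 30.48
ee_pos: [0.5344, 0.2217, 0.4141]
orientation: [-0.21, 0.978, -0.006, 0.0]
wrist_force: [-0.3, 0.9, 0.0]
opening: 0.0854
grasp_force: 0.0
```

```bash
python3 - <<'E'
from plan import *
o=readout.get_obs();print(o['t'],o['ee_pos'],o['joint_pos'].round(3))
im,d,W=grab('wrist')
c=np.array([.474,.192])
v=W[...,:2]-c;r=np.hypot(v[...,0],v[...,1]);A=np.degrees(np.arctan2(v[...,1],v[...,0]))
m=(W[...,2]>.12)&(r<.05);print('owl px',m.sum());vv,uu=np.nonzero(m)
m=(W[...,2]>.22)&(W[...,2]<.25)&(r<.042)&(r>.029);print(m.sum(),np.median(A[m]),np.histogram(A[m],bins=np.arange(-180,181,20))[0])
y=(W[...,2]>.21)&(r<.045)&(im.max(-1)>110);print('bright',y.sum(),np.median(A[y]),W[y].mean(0))
cr=im[max(0,vv.min()-25):vv.max()+25,max(0,uu.min()-25):uu.max()+25,::-1];print(cr.shape,uu.min(),vv.min())
cv2.imwrite('pics/w8.png',cv2.resize(cr,None,fx=3,fy=3,interpolation=cv2.INTER_CUBIC)[:600,:800])
E
```

```text
30.4833 [0.53440151 0.22165392 0.41414948] [ 0.399  0.341  0.839  2.07  -0.012 -0.024]
owl px 6434
110 -2.779536074674373 [ 0  0 30  0  0  0  0  0 33 16  0  0  0  0  8 23  0  0]
bright 500 104.56417875848203 [0.47485122 0.19541611 0.52122954]
(384, 512, 3) 0 0
```

View pics/w8.png

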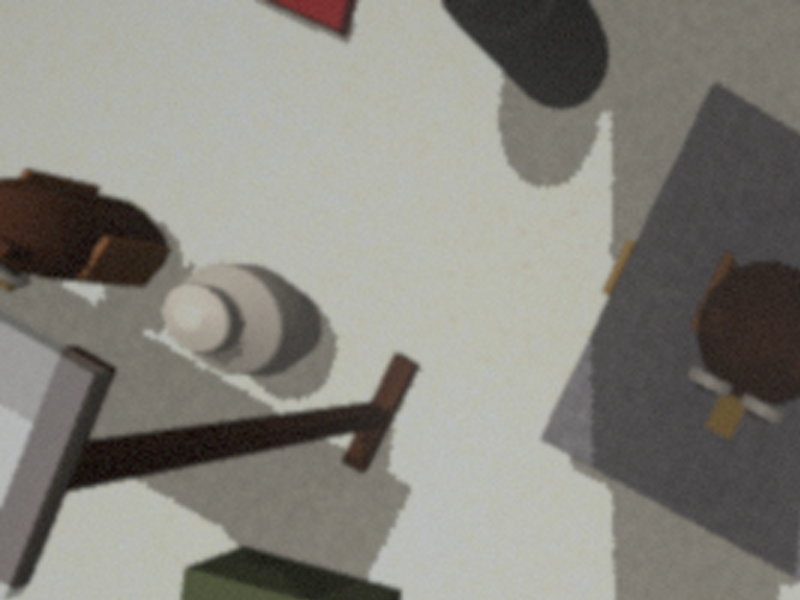

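The beak at (727,415) and the eyes at (708,380) and (762,407) line up with the case edge running from (715,85) to (545,440), to within a couple of degrees. The owl is centred and nothing is touching it, so I'm handing in.

```bash
python3 -c "
from station import arm
print(arm.job_done())"
```

```text
the job is handed in; nothing more can be done
None
```

I handed the job in at about 31 s with the lid shut and the tall owl upright, released and within about 5 mm of the lid's middle, its beak within a few degrees of straight out over the far edge; the station returned no verdict.

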